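# Unstack the glass mugs onto their coasters

## Task

The clear glass mugs have come to the inspection bench stacked in pairs: take the stacks apart and stand each mug upright on the coaster of the same colour as its handle, centred so that its whole foot is on the coaster. They are glass, so set them down gently, do not drop or tip them, and leave the jug and the tape roll where they are.

Things in the scene. Friction and masses are not known exactly. Their poses are not given: they have to be found in the camera images.
- mug_amber_mid (a point): Clear glass mug, amber handle and foot. Point: on its axis, half-way up. Body 58 mm diameter, 70 mm high, wall 4 mm, open top; the lowest 5 mm is a 45 mm foot. z up; handle on its +x side, to 55 mm from the axis, 9 mm thick, 16 to 62 mm above the underside. About 0.18 kg. Starts in a stack of two on a 3 mm pale square mat: the upper foot sits loose, 5 mm deep, in the lower mouth (upper mug 65 mm higher, lifts straight off).
- mug_blue_mid (a point): Clear glass mug, blue handle and foot. Point: on its axis, half-way up. Body 58 mm diameter, 70 mm high, wall 4 mm, open top; the lowest 5 mm is a 45 mm foot. z up; handle on its +x side, to 55 mm from the axis, 9 mm thick, 16 to 62 mm above the underside. About 0.18 kg. Starts in a stack of two on a 3 mm pale square mat: the upper foot sits loose, 5 mm deep, in the lower mouth (upper mug 65 mm higher, lifts straight off).
- mug_green_mid (a point): Clear glass mug, green handle and foot. Point: on its axis, half-way up. Body 58 mm diameter, 70 mm high, wall 4 mm, open top; the lowest 5 mm is a 45 mm foot. z up; handle on its +x side, to 55 mm from the axis, 9 mm thick, 16 to 62 mm above the underside. About 0.18 kg. Starts in a stack of two on a 3 mm pale square mat: the upper foot sits loose, 5 mm deep, in the lower mouth (upper mug 65 mm higher, lifts straight off).
- mug_red_mid (a point): Clear glass mug, red handle and foot. Point: on its axis, half-way up. Body 58 mm diameter, 70 mm high, wall 4 mm, open top; the lowest 5 mm is a 45 mm foot. z up; handle on its +x side, to 55 mm from the axis, 9 mm thick, 16 to 62 mm above the underside. About 0.18 kg. Starts in a stack of two on a 3 mm pale square mat: the upper foot sits loose, 5 mm deep, in the lower mouth (upper mug 65 mm higher, lifts straight off).
- coaster_amber_top (a point): Fixed round amber coaster with a white spot in the middle, 74 mm diameter, 6 mm high. Point: centre of its top face, z up.
- coaster_blue_top (a point): Fixed round blue coaster with a white spot in the middle, 74 mm diameter, 6 mm high. Point: centre of its top face, z up.
- coaster_green_top (a point): Fixed round green coaster with a white spot in the middle, 74 mm diameter, 6 mm high. Point: centre of its top face, z up.
- coaster_red_top (a point): Fixed round red coaster with a white spot in the middle, 74 mm diameter, 6 mm high. Point: centre of its top face, z up.
- jug_mid (a point): Bystander: big clear glass jug with a pale handle, 170 mm high, body up to 120 mm diameter, handle reaching 96 mm from the axis on its +x side. Point: on its axis, 85 mm up. Leave it alone.
- tape_mid (a point): Bystander: loose brown tape core lying flat, a ring of 100 mm outside and 76 mm inside diameter, 45 mm high. Point: its centre, 22.5 mm up. Leave it alone.
Mind the look-alikes: they are no part of the job. There is more than one size of the part that bears coaster_red_top; the job needs the larger. Leave any green look-alike of the part that bears jug_mid alone.

How it is judged:
At the end, for the whole second after the job is handed in: Each of the four mugs stands upright (within 0.1 rad) on the coaster of its own colour, axis within 14.5 mm of the coaster centre, foot on its top face, released and at rest; the jug and the tape roll are within 30 mm of where they started and the jug upright (horizontal distance between mug_amber_mid and coaster_amber_top below 0.0145 m and angle between each of mug_amber_mid, mug_blue_mid, mug_green_mid, mug_red_mid, jug_mid's own z axis and vertical below 0.1 rad and z of mug_amber_mid in the frame of coaster_amber_top between 0.03 and 0.042 m and linear speed of each of mug_amber, mug_blue, mug_green, mug_red below 0.02 m/s and angular speed of each of mug_amber, mug_blue, mug_green, mug_red below 0.2 rad/s and horizontal distance between mug_blue_mid and coaster_blue_top below 0.0145 m and z of mug_blue_mid in the frame of coaster_blue_top between 0.03 and 0.042 m and horizontal distance between mug_green_mid and coaster_green_top below 0.0145 m and z of mug_green_mid in the frame of coaster_green_top between 0.03 and 0.042 m and horizontal distance between mug_red_mid and coaster_red_top below 0.0145 m and z of mug_red_mid in the frame of coaster_red_top between 0.03 and 0.042 m and distance of each of jug_mid, tape_mid from where it was at the start of the episode below 0.03 m); the robot touches nothing.
It fails at once if a mug is tipped more than 45 degrees (angle between any of mug_amber_mid, mug_blue_mid, mug_green_mid, mug_red_mid's own z axis and vertical above 0.785 rad).
It fails at once if a mug is pressed or banged hard on its coaster (more than 60 N) (contact force between mug_amber and coaster_amber above 60 N or contact force between mug_blue and coaster_blue above 60 N or contact force between mug_green and coaster_green above 60 N or contact force between mug_red and coaster_red above 60 N).
It fails at once if a mug is dropped onto its coaster (still faster than 0.5 m/s within 8 mm of it, as after a fall of more than 13 mm) ((linear speed of mug_amber above 0.5 m/s and z of mug_amber_mid in the frame of coaster_amber_top below 0.043 m and horizontal distance between mug_amber_mid and coaster_amber_top below 0.03 m) or (linear speed of mug_blue above 0.5 m/s and z of mug_blue_mid in the frame of coaster_blue_top below 0.043 m and horizontal distance between mug_blue_mid and coaster_blue_top below 0.03 m) or (linear speed of mug_green above 0.5 m/s and z of mug_green_mid in the frame of coaster_green_top below 0.043 m and horizontal distance between mug_green_mid and coaster_green_top below 0.03 m) or (linear speed of mug_red above 0.5 m/s and z of mug_red_mid in the frame of coaster_red_top below 0.043 m and horizontal distance between mug_red_mid and coaster_red_top below 0.03 m)).
It fails at once if the jug or the tape roll is pushed more than 30 mm, or the jug tipped (distance of any of jug_mid, tape_mid from where it was at the start of the episode above 0.03 m or angle between jug_mid's own z axis and vertical above 0.4 rad).
It also fails if it takes over 115 s, if anything falls off the work surface, if the arm or the gripper's body presses on something with over 40 N, if the wrist force passes 120 N, or if a joint passes its speed limit or range.

## Robot

A 6-joint arm with a two-finger parallel gripper is mounted at the origin on the work surface. World frame = base frame: x ahead of the robot, y to its left, z up, the work surface at z = 0. Lengths are in m, angles in rad, forces in N, time in s.
With the tool pointing down it reaches from about 0.35 to 0.975 m from the base axis. Payload 4.9 kg.
Tool frame: the origin (TCP) lies midway between the tips of the shut fingers; the grasp point (between the pads) lies 19 mm behind it; y points along the fingers, z is the direction in which the jaws open and shut, and the axes are right-handed (so a half turn about y gives the same grasp; the last joint's range is limited). The gripper opens to 85 mm and grips with 20 to 120 N. Pads are 22 mm wide; open, the fingers measure 114 mm over their backs; the gripper's body (76 mm by 85 mm) begins 54 mm behind the grasp point. The pads swing forward as they close: fully open they stand 13 mm farther back than shut.
Start: joints at [-1.224, 0.053, 1.613, -0, 1.476, -0.119], TCP at [0.281, -0.558, 0.231] pointing down, gripper open.
Joint ranges: [-3.01, 3.01], [-1.01, 2.22], [0.06, 2.58], [-1.02, 4.17], [0.09, 2.62], [-3.14, 3.14]. Speed limits (rad/s): [2.57, 2.57, 3.14, 3.14, 3.14, 3.14].

## Interface

Orientations are given as a unit quaternion [w, x, y, z].
In Python, from plant import * gives the robot as it stands.
- The arm moves only by the shell command python3 -m crank 'ROWS'. ROWS is JSON, a list that holds one entry, the list of rows, each a list of 5 numbers: the gripper command: -1 is shut, 1 is fully open, values between are in proportion, then the shift along the tool's x, y, z in cm, then the turn about the tool's y in degrees. In form: [[[jaw, dx, dy, dz, twist], ...]]. A call has 1 to 8 rows; each row shifts and turns the commanded pose from where the row before left it, along the tool's axes as they then stand; what a row does not reach is not made up. A row lasts 1/8 s, in which the tool goes at most 62.5 mm and 10.7 degrees, less where a joint would pass 70% of its speed; a pose out of reach is approached as far as the arm can. A call with a gripper value outside its range is refused whole. The fingers move at their own pace and stop on an object; the grip force is fixed at half the most. Time passes only in rows, so rows that do not move let the fingers close. It gives the time, the measured TCP pose, the force and the opening at its end, in the units of the state.
- state(): the state, without advancing time (a new reading comes with each control period).
- grab_frame(name): name is "side" or "top"; returns a dict with "frame" (480x640x3 uint8, red, green, blue), "fx", "fy", "cx", "cy" (pixels), "D" ([k1, k2, p1, p2, k3] as OpenCV has them; the pictures are not rectified), "pose" (4x4, takes a point from camera to world coordinates). Camera axes: x right, y up, looking along -z (the intrinsics and any distortion apply to the point x, -y, -z); pixel columns grow to the right and rows downward; lengths in m; the calibration is good to about 2 mm. A picture is of the moment at which its call begins. There is no depth.
- job_done(): hands the job in, once; it reports no verdict.
The state is a dict: "time": time; "joint_pos": joint angles; "joint_vel": joint speeds; "joint_efforts": joint torques, N m; "tool_pos": TCP position; "tool_rot": TCP orientation; "contact_force": force on the tool from outside, world axes, zero at the start; "ft_torque": the same for the moment, N m; "gripper_width": opening from 0.0 (shut) to 1.0 (fully open).
Only numpy, scipy, OpenCV 4.12 (cv2) and the standard library are available. Lean on these libraries where they do the work, as an engineer would, in place of code of your own. Each camera call takes 0.05 s, during which the arm holds its last target.

## Working session

There is one attempt and no reset: what is moved stays moved. The work goes in short steps, Python scripts to look and compute and a shell command to move; the robot and the scene stay as the last step left them, time stands still between calls to the robot, and variables do not carry over. Pictures are saved under pics/ and viewed, and the job is handed in when it is done.

```bash
ls; mkdir -p pics
python3 - <<'E'
from plant import *
import cv2,pickle
for n in("side","top"):
    f=grab_frame(n); pickle.dump(f,open(f"{n}0.pkl","wb"))
    cv2.imwrite(f"pics/{n}0.png",f["frame"][:,:,::-1])
    print(n,{k:(v if k!='frame' else 0) for k,v in f.items()})
print(state())
E
```

```text
pics
side {'frame': 0, 'fx': 441.8611140540655, 'fy': 441.8611140540655, 'cx': 318.3178605500177, 'cy': 237.5045518294853, 'D': array([-0.10020043,  0.        ,  0.        ,  0.        ,  0.        ]), 'pose': array([[-9.38903295e-01,  2.34967277e-01, -2.51497478e-01,
         2.67735476e-01],
       [-3.44180485e-01, -6.39637642e-01,  6.87316143e-01,
         6.07269439e-01],
       [ 6.29548359e-04,  7.31883915e-01,  6.81429041e-01,
         7.38248311e-01],
       [ 0.00000000e+00,  0.00000000e+00,  0.00000000e+00,
         1.00000000e+00]])}
top {'frame': 0, 'fx': 435.37123822282206, 'fy': 435.37123822282206, 'cx': 320.8908712656282, 'cy': 236.03220740746536, 'D': array([-0.07227846,  0.        ,  0.        ,  0.        ,  0.        ]), 'pose': array([[-0.02605572,  0.99427565, -0.10361965,  0.37065161],
       [-0.99955932, -0.0273874 , -0.01144946, -0.03500467],
       [-0.01422179,  0.10327566,  0.99455109,  1.13555311],
       [ 0.        ,  0.        ,  0.        ,  1.        ]])}
{'time': 0.1, 'joint_pos': array([-1.22400864e+00,  5.33225836e-02,  1.61414621e+00,  2.33007969e-05,
        1.47599274e+00, -1.19011082e-01]), 'joint_vel': array([-0.00117286, -0.0023438 , -0.0028029 ,  0.00175398,  0.00174238,
        0.00037337]), 'joint_efforts': array([ 7.33581655e-04, -3.94904852e+01, -3.71362782e+01, -8.14129248e-05,
        3.85518040e-03, -3.77232112e-06]), 'tool_pos': array([ 0.28051996, -0.55788746,  0.23017253]), 'tool_rot': array([ 0.16313218, -0.16326606,  0.6886731 , -0.68735831]), 'contact_force': array([ 0.61977317, -0.58848916,  0.77056973]), 'ft_torque': array([-0.02937079,  0.02271334, -0.04235517]), 'gripper_width': 1.004964316782731}
```

View pics/top0.png

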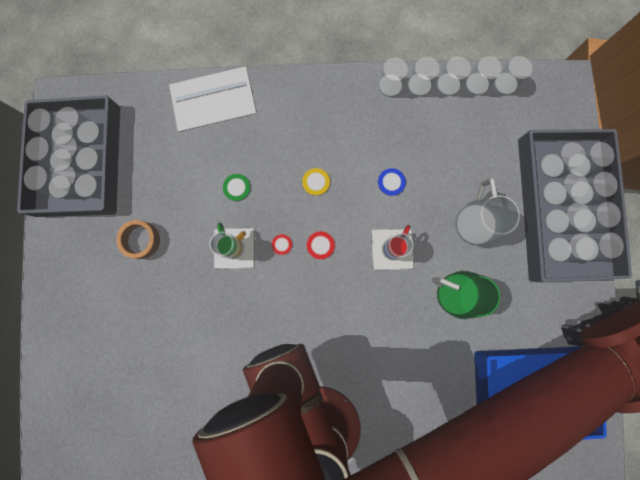

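View pics/side0.png

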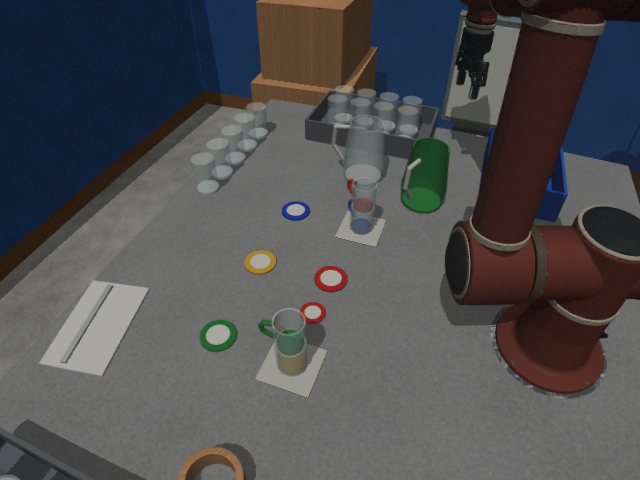

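The top view shows the left stack at about (228,246) and the right stack at about (397,248). The coasters are green (237,187), amber (316,182) and blue (392,182), with red candidates at (282,244), small, and (321,245), large. I'll enlarge these.

Run:
```python
import cv2
t=cv2.imread("pics/top0.png");s=cv2.imread("pics/side0.png")
cv2.imwrite("pics/t1.png",cv2.resize(t[165:285,195:345],None,fx=5,fy=5,interpolation=cv2.INTER_CUBIC))
cv2.imwrite("pics/t2.png",cv2.resize(t[165:285,355:505],None,fx=5,fy=5,interpolation=cv2.INTER_CUBIC))
cv2.imwrite("pics/s1.png",cv2.resize(s[290:410,190:350],None,fx=5,fy=5,interpolation=cv2.INTER_CUBIC))
cv2.imwrite("pics/s2.png",cv2.resize(s[160:280,270:430],None,fx=5,fy=5,interpolation=cv2.INTER_CUBIC))
```

```text
(no output)
```

View pics/t1.png

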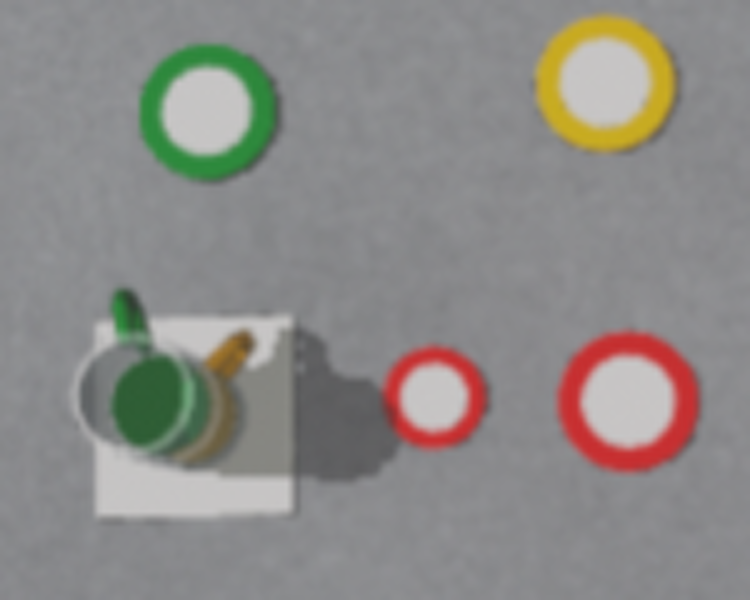

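View pics/t2.png

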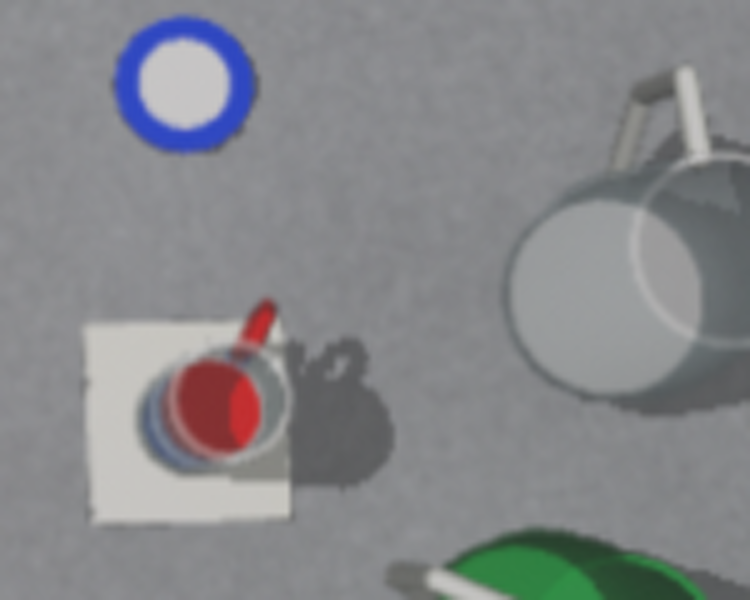

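View pics/s1.png

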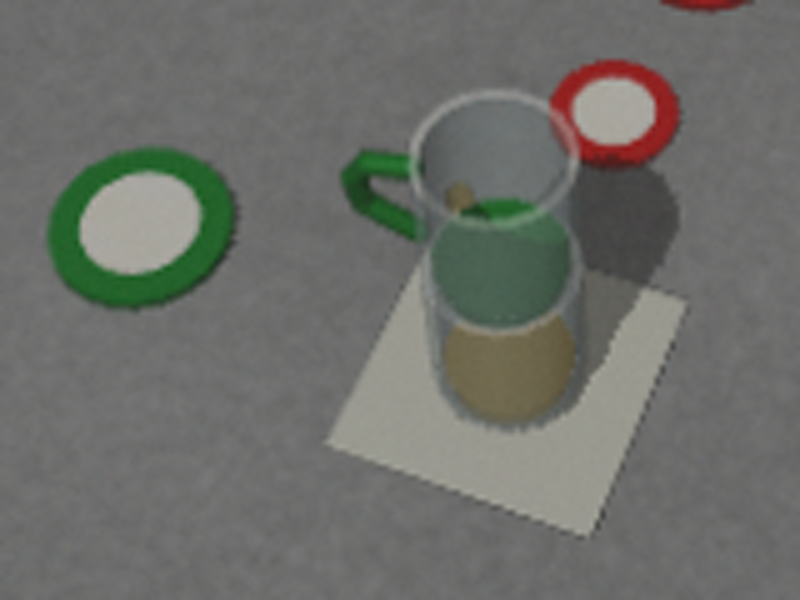

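View pics/s2.png

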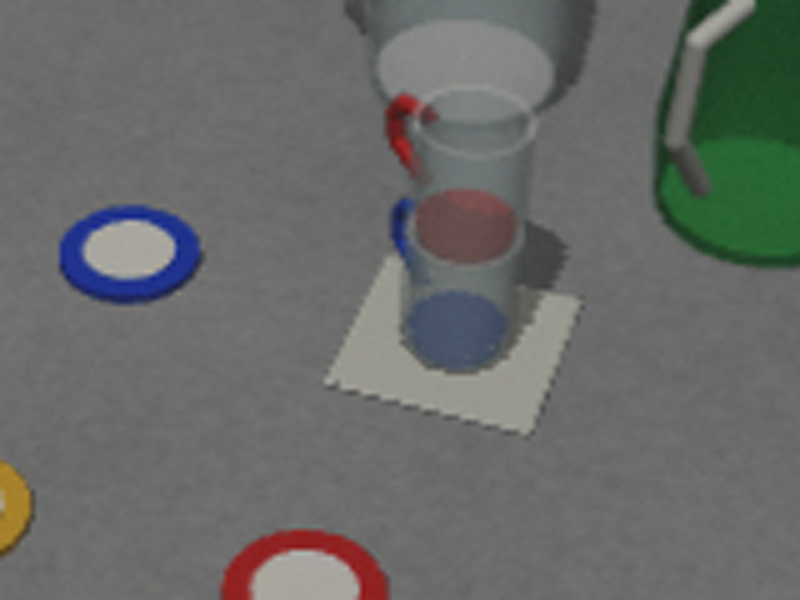

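Confirmed: the left stack is green over amber and the right stack is red over blue. The large red coaster is the one at (321,245), clearly wider than the one at (282,244). Next I work out positions from both cameras.

```bash
cat > h.py <<'E'
import numpy as np,cv2,pickle
from scipy.spatial.transform import Rotation as R
def ray(f,u,v):
    K=np.array([[f["fx"],0,f["cx"]],[0,f["fy"],f["cy"]],[0,0,1]])
    p=cv2.undistortPoints(np.array([[[u,v]]],float),K,f["D"])[0,0]
    d=f["pose"][:3,:3]@np.array([p[0],-p[1],-1]); return f["pose"][:3,3],d
def at(f,u,v,z):
    o,d=ray(f,u,v); return o+d*(z-o[2])/d[2]
def proj(f,P):
    P=np.atleast_2d(P); T=f["pose"]; c=(P-T[:3,3])@T[:3,:3]; c=c*[1,-1,-1]
    K=np.array([[f["fx"],0,f["cx"]],[0,f["fy"],f["cy"]],[0,0,1]])
    return cv2.projectPoints(c,np.zeros(3),np.zeros(3),K,f["D"])[0][:,0]
def circ(c,r,z,n=60):
    a=np.linspace(0,2*np.pi,n); return np.c_[c[0]+r*np.cos(a),c[1]+r*np.sin(a),z+0*a]
def bbox_fit(f,box,z,r):
    # box: l,r,t,b pixel extents of a circle of radius r at height z -> centre
    from scipy.optimize import least_squares
    def e(c):
        p=proj(f,circ(c,r,z)); return [p[:,0].min()-box[0],p[:,0].max()-box[1],p[:,1].min()-box[2],p[:,1].max()-box[3]]
    c0=at(f,(box[0]+box[1])/2,(box[2]+box[3])/2,z)[:2]
    s=least_squares(e,c0); return s.x,np.round(s.fun,1)
def go(st,p=None,xdir=None):
    "delta in tool axes (cm) to world TCP p; twist (deg) about tool y to bring tool x (or -x) to world heading xdir (deg)"
    q=st["tool_rot"]; Rm=R.from_quat([q[1],q[2],q[3],q[0]]).as_matrix()
    if p is not None: print("d cm (before twist)",np.round(Rm.T@(np.array(p)-st["tool_pos"])*100,2))
    print("tcp",np.round(st["tool_pos"],4),"x",np.round(Rm[:,0],3),"y",np.round(Rm[:,1],3),"xhead",round(np.degrees(np.arctan2(Rm[1,0],Rm[0,0])),1),"w",round(st["gripper_width"],3),"F",np.round(st["contact_force"],1),"t",st["time"])
E
python3 - <<'E'
from h import *
T=pickle.load(open("top0.pkl","rb"));S=pickle.load(open("side0.pkl","rb"))
def b(l,r,t,bo,x0,y0): return [x0+(l+.5)/5-.5,x0+(r+.5)/5-.5,y0+(t+.5)/5-.5,y0+(bo+.5)/5-.5]
print("green rim top",*bbox_fit(T,b(76,196,335,455,195,165),.138,.0285))
print("green rim side",*bbox_fit(S,b(411,580,90,228,190,290),.138,.0285))
print("red rim top",*bbox_fit(T,b(171,292,343,464,355,165),.138,.0285))
print("red rim side",*bbox_fit(S,b(411,537,86,158,270,160),.138,.0285))
# coasters
print("G top",*bbox_fit(T,b(141,276,44,180,195,165),.006,.037))
print("G side",*bbox_fit(S,b(49,235,149,303,190,290),.006,.037))
print("A top",*bbox_fit(T,b(537,676,16,150,195,165),.006,.037))
print("R top",*bbox_fit(T,b(559,698,333,471,195,165),.006,.037))
print("B top",*bbox_fit(T,b(115,256,16,152,355,165),.006,.037))
print("B side",*bbox_fit(S,b(60,200,206,298,270,160),.006,.037))
# white-spot centroids, both
import scipy.ndimage as nd
for n,f,seeds in(("T",T,dict(G=(237,187),A=(316,182),R=(321,245),B=(392,182))),("S",S,dict(G=(219,335),A=(260,262),R=(331,279),B=(296,211)))):
    hsv=cv2.cvtColor(f["frame"],cv2.COLOR_RGB2HSV); m=(hsv[...,1]>80)
    for k,(u,v) in seeds.items():
        w=m[v-30:v+31,u-35:u+36]; L,_=nd.label(nd.binary_fill_holes(w)); l=L[30,35]
        ys,xs=np.where(L==l); print(n,k,np.round(at(f,u-35+xs.mean(),v-30+ys.mean(),.006),4),len(xs))
g=at(T,195+122/5,165+294/5,.13); print("green tip",g); print("red tip",at(T,355+268/5,165+305/5,.13)); print("amber tip",at(T,195+247/5,165+340/5,.063))
E
```

```text
green rim top [0.46337435 0.20642032] [-0.2  0.2 -0.3  0.3]
green rim side [0.46535877 0.21010747] [-0.2  0.2 -0.2  0.1]
red rim top [ 0.44819683 -0.20682333] [-0.3  0.3 -0.3  0.3]
red rim side [ 0.45214831 -0.20472341] [ 0.2 -0.2 -0.1  0.1]
G top [0.62561789 0.19934089] [-0.3  0.3 -0.1  0.1]
G side [0.62774273 0.20212474] [-0.1  0.1 -0.2  0.1]
A top [ 0.63472667 -0.01256036] [-0.1  0.1 -0.3  0.3]
R top [ 0.46504589 -0.0198141 ] [-0.3  0.3 -0.4  0.4]
B top [ 0.62856933 -0.21305397] [ 0.1 -0.1 -0.1  0.1]
B side [ 0.63015547 -0.21053914] [-0.2  0.2  0.2 -0.2]
T G [0.6258 0.2001 0.006 ] 582
T A [ 0.6343 -0.0118  0.006 ] 617
T R [ 0.4654 -0.0196  0.006 ] 649
T B [ 0.6284 -0.2122  0.006 ] 614
S G [0.6275 0.2039 0.006 ] 916
S A [ 0.6356 -0.0074  0.006 ] 635
S R [ 0.467  -0.0155  0.006 ] 703
S B [ 0.6298 -0.208   0.006 ] 443
green tip [0.51082131 0.21389093 0.13      ]
red tip [ 0.49326828 -0.22818158  0.13      ]
amber tip [0.49523467 0.16760669 0.063     ]
```

Run:
```python
from plant import *
from h import *
go(state(),[0.4502,-0.2058,0.26])
```

```text
d cm (before twist) [-30.97  -2.93 -23.84]
tcp [ 0.2805 -0.5579  0.2302] x [-0.893 -0.449 -0.   ] y [-0.001  0.002 -1.   ] xhead -153.3 w 1.005 F [ 0.6 -0.6  0.8] t 0.1
```

```bash
python3 -m crank '[[[1,0,-3,0,0],[1,-4,0,-3,0],[1,-4,0,-3,0],[1,-4,0,-3,0],[1,-4,0,-3,0],[1,-4,0,-3,0],[1,-4,0,-3,0],[1,-4,0,-3,0]]]'
python3 -m crank '[[[1,-3,0,-2.8,0],[1,0,0,0,10],[1,0,0,0,10],[1,0,0,0,10],[1,0,0,0,10],[1,0,0,0,10],[1,0,0,0,0]]]'
python3 - <<'E'
from plant import *
from h import *
go(state(),[0.4502,-0.2058,0.20])
E
```

```text
time: 1.1
tool_pos: [0.4368, -0.2433, 0.2608]
tool_rot: [0.163, -0.163, 0.688, -0.688]
contact_force: [1.0, -0.0, -0.3]
gripper_width: 0.998
time: 1.98
tool_pos: [0.4505, -0.2064, 0.2608]
tool_rot: [-0.142, 0.142, 0.693, -0.693]
contact_force: [0.7, 0.4, 0.3]
gripper_width: 0.998
d cm (before twist) [ 0.05  6.08 -0.04]
tcp [ 0.4505 -0.2064  0.2608] x [-0.919  0.394  0.001] y [-0.001  0.    -1.   ] xhead 156.8 w 0.998 F [0.7 0.4 0.3] t 1.975
```

```bash
python3 -m crank '[[[1,0,4,0,0],[1,0,4,0,0],[1,0,3,0,0],[1,0,0,0,0]]]'
python3 - <<'E'
from plant import *
from h import *
for n in("side","top"):
    f=grab_frame(n); x,y=(270,110) if n=="side" else (320,165)
    cv2.imwrite(f"pics/a_{n}.png",cv2.resize(f["frame"][y:y+150,x:x+200,::-1],None,fx=4,fy=4,interpolation=cv2.INTER_CUBIC))
go(state(),[0.4502,-0.2058,0.20])
E
```

```text
time: 2.48
tool_pos: [0.4489, -0.2053, 0.1482]
tool_rot: [-0.144, 0.14, 0.694, -0.692]
contact_force: [-0.7, -0.4, 0.1]
gripper_width: 1.004
d cm (before twist) [ 0.12 -4.79 -0.05]
tcp [ 0.4511 -0.2067  0.1521] x [-0.919  0.394 -0.001] y [ 0.001 -0.    -1.   ] xhead 156.8 w 1.003 F [ 0.5 -0.5  0. ] t 2.575
```

View pics/a_side.png

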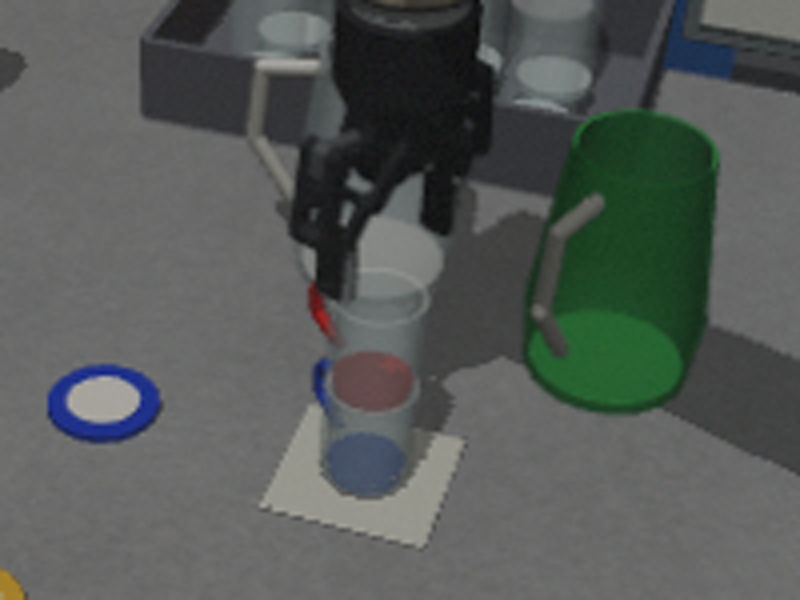

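View pics/a_top.png

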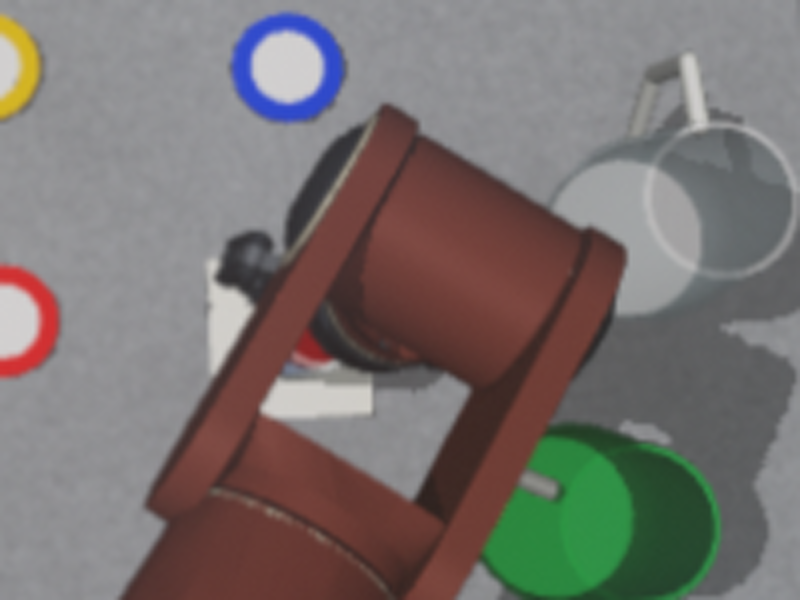

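The fingers straddle the red rim, so I continue down.

```bash
python3 -m crank '[[[1,0,1.5,0,0],[1,0,1.5,0,0],[1,0,1.3,0,0],[1,0,1.3,0,0],[1,0,0,0,0]]]'
python3 - <<'E'
from plant import *
from h import *
f=grab_frame("side"); x,y=(270,110)
cv2.imwrite(f"pics/b_side.png",cv2.resize(f["frame"][y:y+150,x:x+200,::-1],None,fx=4,fy=4,interpolation=cv2.INTER_CUBIC))
go(state())
E
```

```text
time: 3.2
tool_pos: [0.4498, -0.2059, 0.0935]
tool_rot: [-0.144, 0.142, 0.693, -0.692]
contact_force: [-1.3, -0.0, 0.3]
gripper_width: 1.002
tcp [ 0.4504 -0.2063  0.0945] x [-0.918  0.396  0.001] y [-0.001  0.001 -1.   ] xhead 156.7 w 0.998 F [-0.8 -0.4 -0.4] t 3.25
```

View pics/b_side.png

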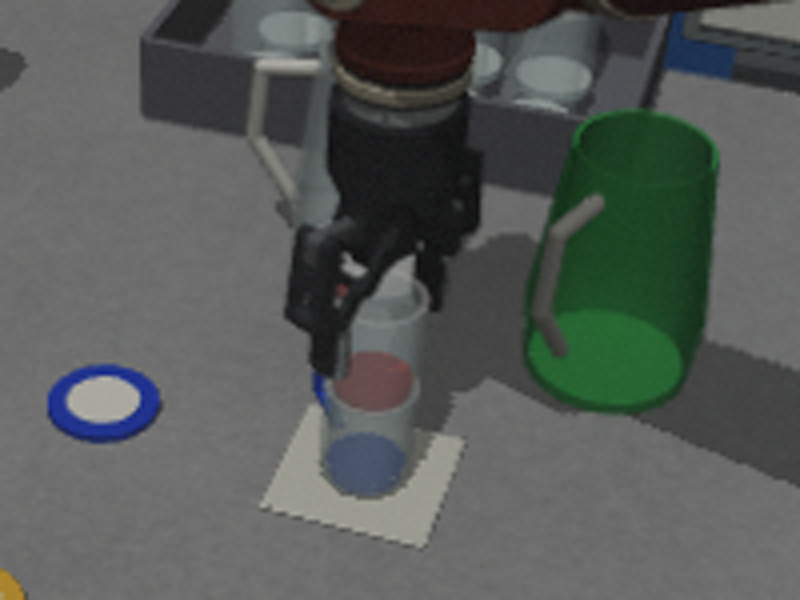

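```bash
python3 -m crank '[[[0.7,0,0,0,0],[0.55,0,0,0,0],[0.45,0,0,0,0],[0.38,0,0,0,0],[0.3,0,0,0,0],[0.2,0,0,0,0],[-1,0,0,0,0],[-1,0,0,0,0]]]'
python3 -m crank '[[[-1,0,0,0,0],[-1,0,-0.5,0,0],[-1,0,-0.5,0,0],[-1,0,-1,0,0],[-1,0,-2,0,0],[-1,0,-2,0,0],[-1,0,0,0,0]]]'
python3 - <<'E'
from plant import *
from h import *
f=grab_frame("side"); x,y=(270,110)
cv2.imwrite(f"pics/c_side.png",cv2.resize(f["frame"][y:y+150,x:x+200,::-1],None,fx=4,fy=4,interpolation=cv2.INTER_CUBIC))
go(state())
E
```

```text
time: 4.25
tool_pos: [0.4515, -0.2067, 0.0963]
tool_rot: [0.142, -0.143, -0.692, 0.693]
contact_force: [0.5, 2.1, 5.1]
gripper_width: 0.672
time: 5.12
tool_pos: [0.4519, -0.2073, 0.1576]
tool_rot: [0.141, -0.144, -0.692, 0.693]
contact_force: [-0.5, -0.2, -1.2]
gripper_width: 0.672
tcp [ 0.4512 -0.2068  0.1561] x [-0.918  0.396 -0.002] y [ 0.001 -0.001 -1.   ] xhead 156.7 w 0.675 F [ 0.1 -0.  -2. ] t 5.175
```

View pics/c_side.png

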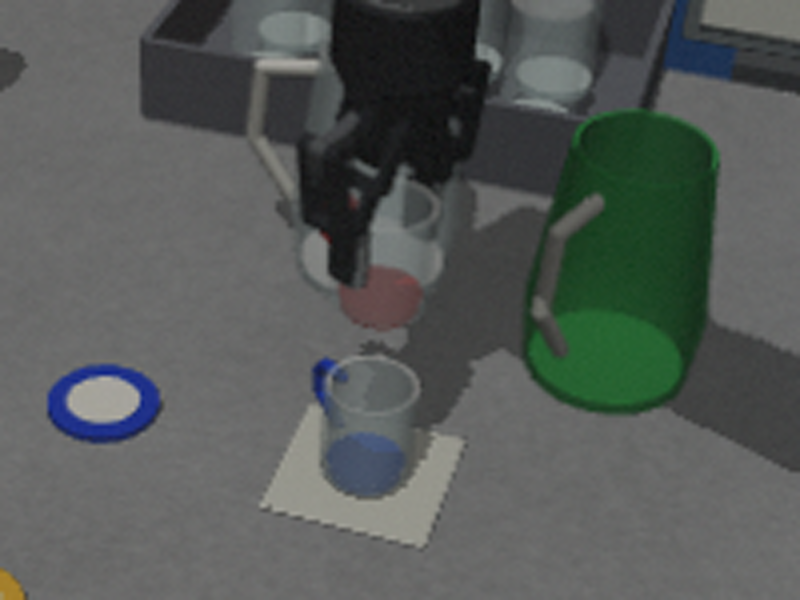

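Red is lifted and blue stayed put. Now to the large red coaster.

Run:
```python
from plant import *
from h import *
go(state(),[0.466,-0.0177,0.06])
```

```text
d cm (before twist) [  6.14   9.59 -17.96]
tcp [ 0.4512 -0.2068  0.1561] x [-0.918  0.396 -0.002] y [ 0.001 -0.001 -1.   ] xhead 156.7 w 0.675 F [ 0.1 -0.  -2. ] t 5.175
```

```bash
python3 -m crank '[[[-1,0.4,0,-1.2,0],[-1,0.9,0,-2.7,0],[-1,1,0,-3,0],[-1,1,0,-3,0],[-1,1,0,-3,0],[-1,1,0,-2.7,0],[-1,0.6,0,-1.7,0],[-1,0.24,0,-0.7,0]]]'
python3 -m crank '[[[-1,0,0,0,0],[-1,0,2,0,0],[-1,0,3,0,0],[-1,0,3,0,0],[-1,0,1.5,0,0],[-1,0,0,0,0],[-1,0,0,0,0]]]'
python3 - <<'E'
from plant import *
from h import *
go(state(),[0.466,-0.0177,0.034])
f=grab_frame("side"); x,y=(230,170)
cv2.imwrite(f"pics/d_side.png",cv2.resize(f["frame"][y:y+150,x:x+200,::-1],None,fx=4,fy=4,interpolation=cv2.INTER_CUBIC))
E
```

```text
time: 6.18
tool_pos: [0.4647, -0.0154, 0.1541]
tool_rot: [-0.143, 0.141, 0.693, -0.693]
contact_force: [-0.1, -0.3, -1.2]
gripper_width: 0.674
time: 7.05
tool_pos: [0.4667, -0.0173, 0.0616]
tool_rot: [0.142, -0.144, -0.693, 0.693]
contact_force: [0.5, -0.4, -2.1]
gripper_width: 0.678
d cm (before twist) [0.05 2.76 0.06]
tcp [ 0.4667 -0.0173  0.0616] x [-0.918  0.396 -0.002] y [ 0.002 -0.    -1.   ] xhead 156.7 w 0.678 F [ 0.5 -0.4 -2.1] t 7.05
```

View pics/d_side.png

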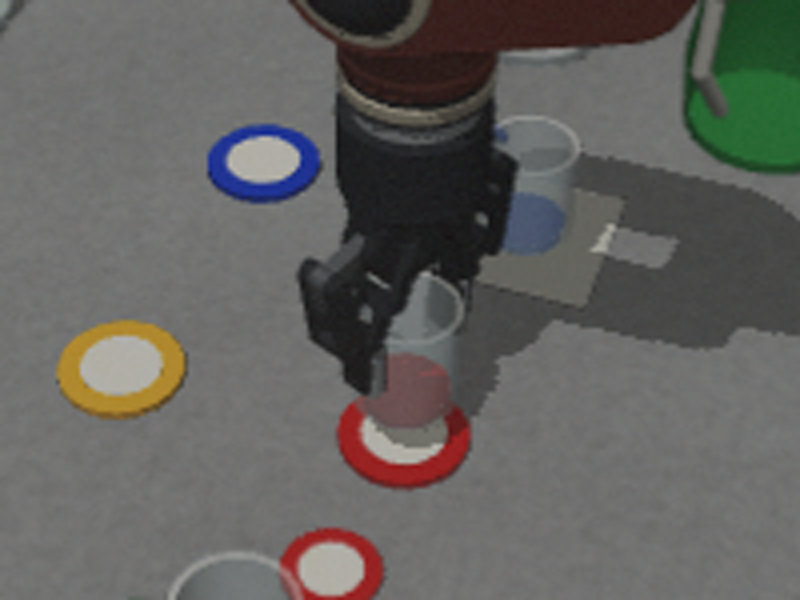

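```bash
python3 -m crank '[[[-1,0,0.8,0.05,0],[-1,0,0.8,0,0],[-1,0,0.5,0,0],[-1,0,0.3,0,0],[-1,0,0.15,0,0],[-1,0,0,0,0]]]'
python3 -m crank '[[[-1,0,0.1,0,0],[-1,0,0.1,0,0],[-1,0,0,0,0]]]'
python3 -c "
from plant import *
from h import *
go(state(),[0.466,-0.0177,0.0325])"
```

```text
time: 7.85
tool_pos: [0.4655, -0.0174, 0.0348]
tool_rot: [-0.143, 0.143, 0.693, -0.693]
contact_force: [-0.1, -0.2, -1.6]
gripper_width: 0.67
time: 8.22
tool_pos: [0.466, -0.0175, 0.0343]
tool_rot: [0.143, -0.143, -0.692, 0.693]
contact_force: [-4.4, 1.4, 7.5]
gripper_width: 0.675
d cm (before twist) [-0.01  0.18  0.02]
tcp [ 0.466  -0.0175  0.0343] x [-0.918  0.396 -0.   ] y [ 0. -0. -1.] xhead 156.7 w 0.675 F [-4.4  1.4  7.5] t 8.225
```

Touchdown at about 9 N. I release, back off upward and look.

```bash
python3 -m crank '[[[0.4,0,0,0,0],[0.5,0,0,0,0],[0.7,0,0,0,0],[1,0,0,0,0],[1,0,0,0,0],[1,0,0,0,0],[1,0,0,0,0]]]'
python3 -m crank '[[[1,0,-1.5,0,0],[1,0,-3,0,0],[1,0,-4,0,0],[1,0,-5,0,0],[1,0,-5,0,0],[1,0,-3,0,0],[1,0,0,0,0]]]'
python3 - <<'E'
from plant import *
from h import *
f=grab_frame("side"); x,y=(230,170)
pickle.dump(f,open("side1.pkl","wb"))
cv2.imwrite(f"pics/e_side.png",cv2.resize(f["frame"][y:y+150,x:x+200,::-1],None,fx=4,fy=4,interpolation=cv2.INTER_CUBIC))
go(state())
E
```

```text
time: 9.1
tool_pos: [0.4654, -0.0174, 0.0328]
tool_rot: [-0.143, 0.143, 0.693, -0.693]
contact_force: [0.3, 0.1, 0.9]
gripper_width: 1.002
time: 9.98
tool_pos: [0.4671, -0.0177, 0.2523]
tool_rot: [-0.14, 0.146, 0.693, -0.692]
contact_force: [-0.1, -0.3, -0.3]
gripper_width: 1.004
tcp [ 0.466  -0.0175  0.2496] x [-0.918  0.396 -0.003] y [ 0.003 -0.001 -1.   ] xhead 156.7 w 1.003 F [ 0.1 -0.1  0. ] t 10.025
```

View pics/e_side.png

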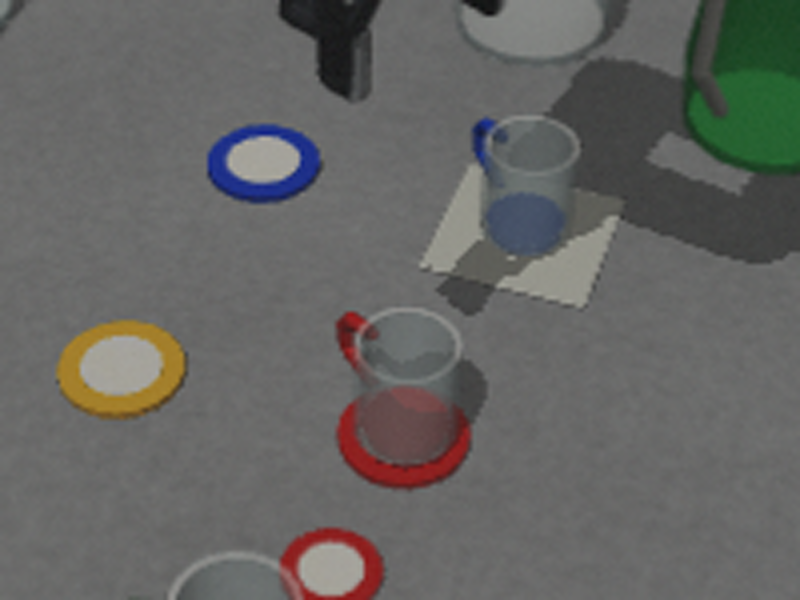

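Run:
```python
from plant import *
from h import *
S=pickle.load(open("side1.pkl","rb"))
def b(l,r,t,bo): return [230+l/4-.4,230+r/4-.4,170+t/4-.4,170+bo/4-.4]
print("blue",*bbox_fit(S,b(485,579,117,181),.073,.0285))
print("red",*bbox_fit(S,b(355,462,309,383),.076,.0285))
print("blue tip",at(S,230+480/4,170+123/4,.063),"red tip",at(S,230+345/4,170+319/4,.066))
go(state(),[.4502,-.2058,.15])
```

```text
blue [ 0.45105181 -0.20175061] [-0.2  0.2  0.5 -0.5]
red [ 0.46612386 -0.01717065] [-0.2  0.2 -0.4  0.4]
blue tip [ 0.48939343 -0.22564183  0.063     ] red tip [ 0.50664245 -0.03265658  0.066     ]
d cm (before twist) [-5.97  9.97 17.93]
tcp [ 0.466  -0.0175  0.2496] x [-0.918  0.396 -0.003] y [ 0.003 -0.001 -1.   ] xhead 156.7 w 1.003 F [ 0.1 -0.1  0. ] t 10.025
```

```bash
python3 -m crank '[[[1,-1,0,3,0],[1,-1.5,0,4.5,0],[1,-1.5,0,4.5,0],[1,-1.2,0,3.6,0],[1,-0.7,0,2.2,0],[1,0,4,0,0],[1,0,5,0,0],[1,0,4,0,0]]]'
python3 -m crank '[[[1,0,0,0,0]]]'
python3 - <<'E'
from plant import *
from h import *
f=grab_frame("side"); x,y=(230,130)
cv2.imwrite(f"pics/f_side.png",cv2.resize(f["frame"][y:y+150,x:x+200,::-1],None,fx=4,fy=4,interpolation=cv2.INTER_CUBIC))
go(state(),[.450,-.2045,.03])
E
```

```text
time: 11.02
tool_pos: [0.4471, -0.203, 0.1136]
tool_rot: [-0.145, 0.141, 0.693, -0.692]
contact_force: [0.4, -0.4, 0.7]
gripper_width: 0.997
time: 11.15
tool_pos: [0.4454, -0.2018, 0.1121]
tool_rot: [-0.147, 0.139, 0.694, -0.691]
contact_force: [-0.7, -0.2, 0.6]
gripper_width: 1.0
d cm (before twist) [-0.34  8.54  0.04]
tcp [ 0.4474 -0.203   0.1154] x [-0.918  0.396  0.006] y [-0.005  0.003 -1.   ] xhead 156.7 w 1.0 F [ 0.2 -1.2  2.2] t 11.2
```

View pics/f_side.png

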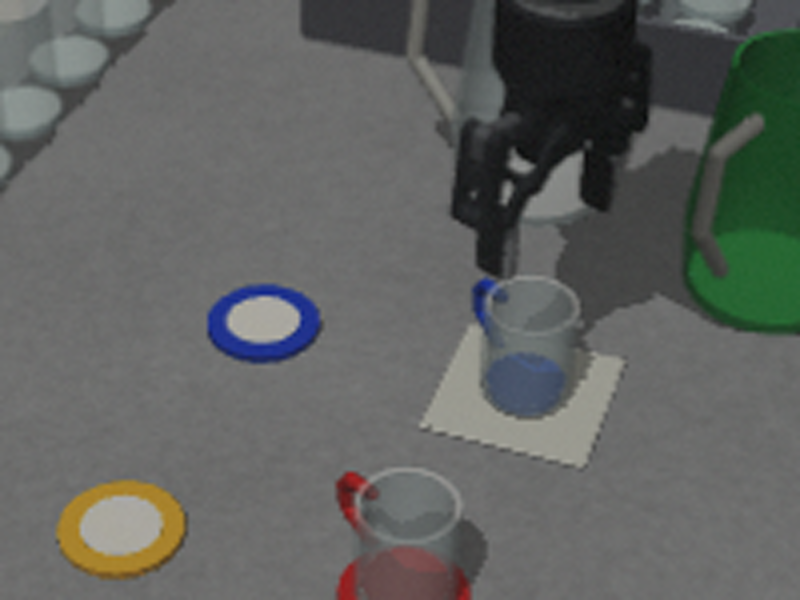

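```bash
python3 -m crank '[[[1,0,0,0,0],[1,0,0,0,0]]]'
python3 -c "
from plant import *
from h import *
go(state(),[.450,-.2045,.03])"
```

```text
time: 11.45
tool_pos: [0.4504, -0.2049, 0.12]
tool_rot: [0.142, -0.144, -0.692, 0.693]
contact_force: [0.4, 0.8, 0.1]
gripper_width: 1.001
d cm (before twist) [ 0.09  9.   -0.03]
tcp [ 0.4504 -0.2049  0.12  ] x [-0.918  0.396 -0.004] y [ 0.003 -0.002 -1.   ] xhead 156.7 w 1.001 F [0.4 0.8 0.1] t 11.45
```

Settled. Now down, then close and lift.

```bash
python3 -m crank '[[[1,0,2,0,0],[1,0,2,0,0],[1,0,2,0,0],[1,0,1.5,0,0],[1,0,1,0,0],[1,0,0.5,0,0],[1,0,0,0,0]]]'
python3 -m crank '[[[0.7,0,0,0,0],[0.55,0,0,0,0],[0.45,0,0,0,0],[0.38,0,0,0,0],[0.3,0,0,0,0],[0.2,0,0,0,0],[-1,0,0,0,0],[-1,0,0,0,0]]]'
python3 -c "
from plant import *
from h import *
go(state(),[.450,-.2045,.03])"
python3 -m crank '[[[-1,0,0,0,0],[-1,0,-0.5,0,0],[-1,0,-1,0,0],[-1,0,-2,0,0],[-1,0,-2,0,0],[-1,0,-2,0,0],[-1,0,0,0,0],[-1,0,0,0,0]]]'
python3 - <<'E'
from plant import *
from h import *
f=grab_frame("side"); x,y=(230,130)
cv2.imwrite(f"pics/g_side.png",cv2.resize(f["frame"][y:y+150,x:x+200,::-1],None,fx=4,fy=4,interpolation=cv2.INTER_CUBIC))
go(state(),[.629,-.2105,.06])
E
```

```text
time: 12.32
tool_pos: [0.4493, -0.2042, 0.0279]
tool_rot: [-0.143, 0.143, 0.693, -0.693]
contact_force: [0.1, 0.1, 0.7]
gripper_width: 1.004
time: 13.32
tool_pos: [0.4496, -0.2044, 0.0283]
tool_rot: [0.143, -0.143, -0.692, 0.693]
contact_force: [-0.6, 0.9, 4.9]
gripper_width: 0.665
d cm (before twist) [-0.04 -0.17 -0.01]
tcp [ 0.4496 -0.2044  0.0283] x [-0.918  0.396 -0.001] y [ 0.001 -0.    -1.   ] xhead 156.7 w 0.665 F [-0.6  0.9  4.9] t 13.325
time: 14.32
tool_pos: [0.4486, -0.2038, 0.1019]
tool_rot: [-0.143, 0.142, 0.693, -0.692]
contact_force: [-0.7, 0.1, -1.0]
gripper_width: 0.662
d cm (before twist) [-16.87   4.12  -6.52]
tcp [ 0.4484 -0.2037  0.1015] x [-0.918  0.396  0.002] y [-0.002  0.001 -1.   ] xhead 156.7 w 0.659 F [-0.4  0.6 -2.1] t 14.375
```

View pics/g_side.png

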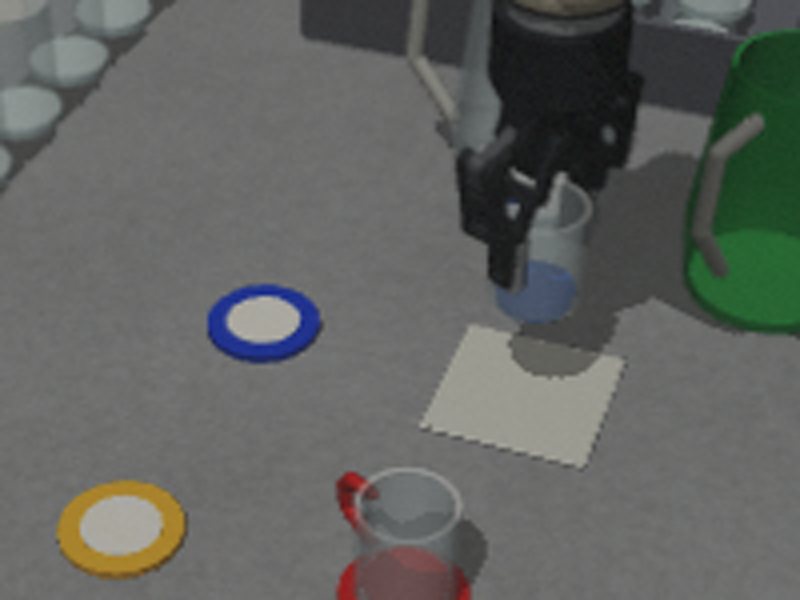

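```bash
python3 -m crank '[[[-1,-1.3,0,-0.5,0],[-1,-2.6,0,-1,0],[-1,-3,0,-1.2,0],[-1,-3,0,-1.2,0],[-1,-3,0,-1.1,0],[-1,-2.4,0,-0.9,0],[-1,-1.2,0,-0.5,0],[-1,0,0,0,0]]]'
python3 -m crank '[[[-1,0,0,0,0],[-1,0,2,0,0],[-1,0,2,0,0],[-1,0,0,0,0],[-1,0,0,0,0]]]'
python3 - <<'E'
from plant import *
from h import *
f=grab_frame("side"); x,y=(230,130)
cv2.imwrite(f"pics/h_side.png",cv2.resize(f["frame"][y:y+150,x:x+200,::-1],None,fx=4,fy=4,interpolation=cv2.INTER_CUBIC))
go(state(),[.629,-.2105,.035])
E
```

```text
time: 15.38
tool_pos: [0.6264, -0.2105, 0.102]
tool_rot: [-0.143, 0.142, 0.693, -0.692]
contact_force: [-0.2, 0.2, -3.1]
gripper_width: 0.662
time: 16.0
tool_pos: [0.6258, -0.2107, 0.0624]
tool_rot: [-0.143, 0.143, 0.693, -0.692]
contact_force: [-0.3, -0.3, -1.5]
gripper_width: 0.657
d cm (before twist) [-0.23  2.82 -0.14]
tcp [ 0.6263 -0.2109  0.0632] x [-0.918  0.396 -0.001] y [ 0.001 -0.    -1.   ] xhead 156.7 w 0.662 F [ 0.2  0.2 -1.2] t 16.05
```

View pics/h_side.png

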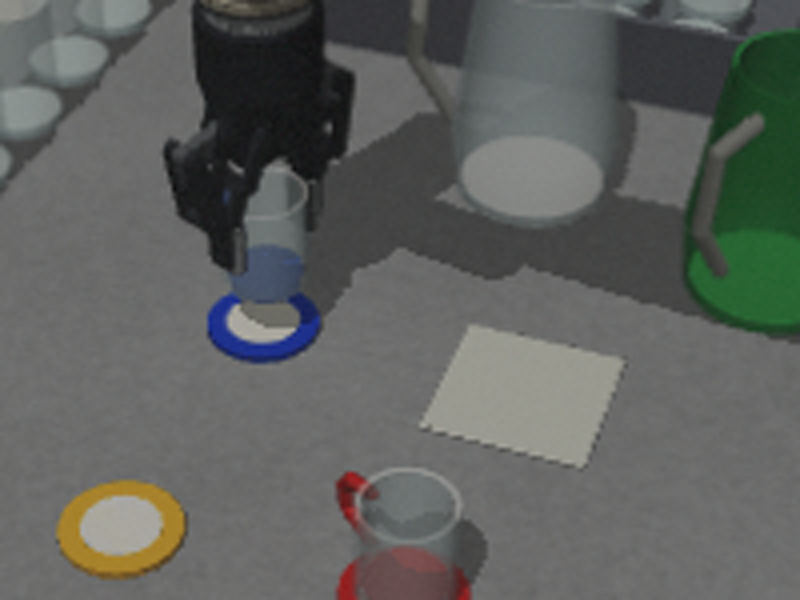

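```bash
python3 -m crank '[[[-1,-0.23,0.5,-0.14,0],[-1,0,0.8,0,0],[-1,0,0.8,0,0],[-1,0,0.4,0,0],[-1,0,0.2,0,0],[-1,0,0,0,0]]]'
python3 -m crank '[[[-1,0,0.1,0,0],[-1,0,0.1,0,0],[-1,0,0,0,0]]]'
python3 -c "
from plant import *
from h import *
go(state(),[.629,-.2105,.0318])"
```

```text
time: 16.8
tool_pos: [0.6287, -0.2103, 0.0357]
tool_rot: [-0.143, 0.143, 0.693, -0.693]
contact_force: [0.1, -0.0, -2.8]
gripper_width: 0.663
time: 17.18
tool_pos: [0.6287, -0.2103, 0.0338]
tool_rot: [-0.143, 0.143, 0.693, -0.693]
contact_force: [-0.9, 0.8, -2.6]
gripper_width: 0.662
d cm (before twist) [-0.03  0.2   0.  ]
tcp [ 0.6287 -0.2103  0.0338] x [-0.918  0.396 -0.   ] y [ 0.  0. -1.] xhead 156.7 w 0.662 F [-0.9  0.8 -2.6] t 17.175
```

```bash
python3 -m crank '[[[-1,0,0.1,0,0],[-1,0,0,0,0]]]'
python3 -m crank '[[[-1,0,0.1,0,0],[-1,0,0,0,0]]]'
```

```text
time: 17.42
tool_pos: [0.6286, -0.2103, 0.0327]
tool_rot: [0.143, -0.143, -0.693, 0.693]
contact_force: [0.1, 0.1, -2.3]
gripper_width: 0.666
time: 17.68
tool_pos: [0.6286, -0.2103, 0.0317]
tool_rot: [-0.143, 0.143, 0.693, -0.692]
contact_force: [-0.1, 0.5, -2.0]
gripper_width: 0.664
```

```bash
python3 -m crank '[[[-1,0,0.1,0,0],[-1,0,0,0,0]]]'
```

```text
time: 17.92
tool_pos: [0.6288, -0.2104, 0.0314]
tool_rot: [0.143, -0.143, -0.693, 0.693]
contact_force: [-1.9, 0.7, 2.0]
gripper_width: 0.663
```

Contact felt. Release, go up and look.

```bash
python3 -m crank '[[[0.4,0,0,0,0],[0.5,0,0,0,0],[0.7,0,0,0,0],[1,0,0,0,0],[1,0,0,0,0],[1,0,0,0,0],[1,0,0,0,0]]]'
python3 -m crank '[[[1,0,-1.5,0,0],[1,0,-3,0,0],[1,0,-4,0,0],[1,0,-5,0,0],[1,0,-5,0,0],[1,0,-3,0,0],[1,0,0,0,0],[1,0,0,0,0]]]'
python3 - <<'E'
from plant import *
from h import *
f=grab_frame("side"); x,y=(230,130)
cv2.imwrite(f"pics/i_side.png",cv2.resize(f["frame"][y:y+150,x:x+200,::-1],None,fx=4,fy=4,interpolation=cv2.INTER_CUBIC))
go(state(),[.4645,.2083,.25])
E
```

```text
time: 18.8
tool_pos: [0.6287, -0.2104, 0.0308]
tool_rot: [0.143, -0.143, -0.693, 0.693]
contact_force: [0.5, -1.0, 0.4]
gripper_width: 1.002
time: 19.8
tool_pos: [0.6282, -0.2101, 0.2449]
tool_rot: [-0.143, 0.142, 0.693, -0.692]
contact_force: [-0.5, -0.0, -1.3]
gripper_width: 1.0
d cm (before twist) [ 31.55  -0.52 -31.95]
tcp [ 0.6278 -0.2099  0.2438] x [-0.918  0.396  0.003] y [-0.003  0.001 -1.   ] xhead 156.7 w 1.003 F [-0.1  0.1 -0.6] t 19.85
```

View pics/i_side.png

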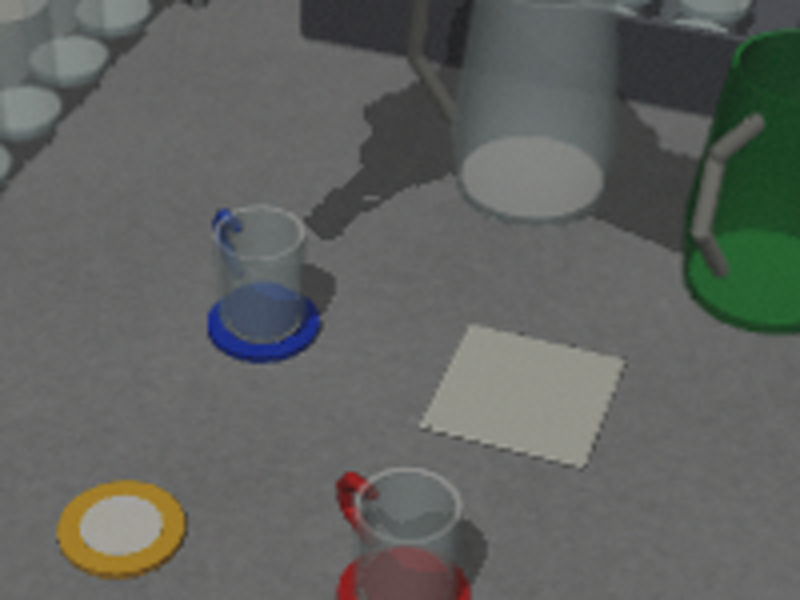

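Blue stands centred. Next, the green/amber stack, with a twist of −25°.

```bash
python3 -m crank '[[[1,2,-0.5,-2,0],[1,4,0,-4,0],[1,4,0,-4,0],[1,4,0,-4,0],[1,4,0,-4,0],[1,4,0,-4,0],[1,4,0,-4,0],[1,3.5,0,-3.9,0]]]'
python3 -m crank '[[[1,2,0,-2,0],[1,0,0,0,-8],[1,0,0,0,-9],[1,0,0,0,-8],[1,0,0,0,0],[1,0,0,0,0]]]'
python3 - <<'E'
from plant import *
from h import *
go(state(),[.4645,.2083,.15])
E
```

```text
time: 20.85
tool_pos: [0.4741, 0.1824, 0.2486]
tool_rot: [0.144, -0.142, -0.692, 0.693]
contact_force: [1.1, -0.0, -0.4]
gripper_width: 1.0
time: 21.6
tool_pos: [0.4652, 0.2071, 0.2496]
tool_rot: [-0.009, 0.01, -0.707, 0.707]
contact_force: [-0.0, -0.1, -0.6]
gripper_width: 1.001
d cm (before twist) [ 0.05  9.96 -0.13]
tcp [0.4652 0.2071 0.2496] x [-1.    -0.027  0.002] y [-0.002 -0.001 -1.   ] xhead -178.4 w 1.001 F [-0.  -0.1 -0.6] t 21.6
```

```bash
python3 -m crank '[[[1,0,2.5,-0.1,0],[1,0,4,0,0],[1,0,3.5,0,0],[1,0,0,0,0],[1,0,0,0,0]]]'
python3 - <<'E'
from plant import *
from h import *
f=grab_frame("side"); x,y=(190,230)
cv2.imwrite(f"pics/j_side.png",cv2.resize(f["frame"][y:y+180,x:x+220,::-1],None,fx=3,fy=3,interpolation=cv2.INTER_CUBIC))
f=grab_frame("top"); x,y=(170,165)
cv2.imwrite(f"pics/j_top.png",cv2.resize(f["frame"][y:y+150,x:x+200,::-1],None,fx=3,fy=3,interpolation=cv2.INTER_CUBIC))
go(state(),[.4645,.2083,.0945])
E
```

```text
time: 22.22
tool_pos: [0.4663, 0.2084, 0.1522]
tool_rot: [0.011, -0.01, 0.707, -0.707]
contact_force: [-0.4, 0.7, -0.3]
gripper_width: 1.002
d cm (before twist) [0.27 5.86 0.03]
tcp [0.467  0.2086 0.1532] x [-1.    -0.029 -0.004] y [ 0.004  0.001 -1.   ] xhead -178.3 w 1.001 F [-1.3  0.2 -0.7] t 22.325
```

View pics/j_side.png

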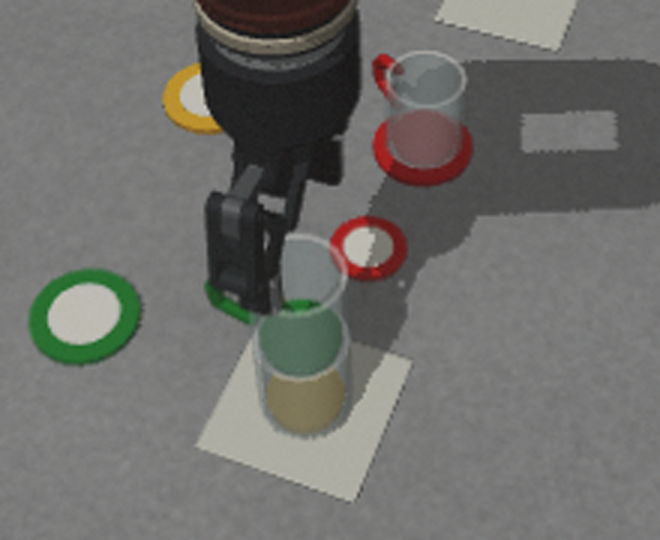

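View pics/j_top.png

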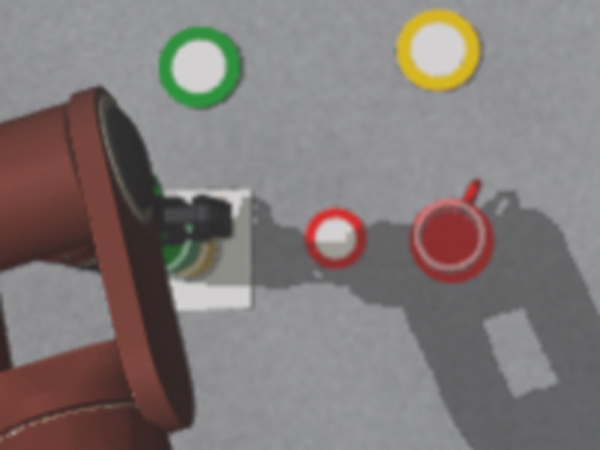

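```bash
python3 -m crank '[[[1,0,1.5,0,0],[1,0,1.5,0,0],[1,0,1.3,0,0],[1,0,1.3,0,0],[1,0,0,0,0],[1,0,0,0,0]]]'
python3 - <<'E'
from plant import *
from h import *
go(state(),[.4645,.2083,.0945])
f=grab_frame("side"); x,y=(190,230)
cv2.imwrite(f"pics/k_side.png",cv2.resize(f["frame"][y:y+180,x:x+220,::-1],None,fx=3,fy=3,interpolation=cv2.INTER_CUBIC))
E
```

```text
time: 23.08
tool_pos: [0.4659, 0.2084, 0.095]
tool_rot: [0.011, -0.01, 0.707, -0.707]
contact_force: [-0.5, 0.1, -0.6]
gripper_width: 1.001
d cm (before twist) [0.14 0.05 0.  ]
tcp [0.4659 0.2084 0.095 ] x [-1.    -0.029 -0.   ] y [ 0.  0. -1.] xhead -178.3 w 1.001 F [-0.5  0.1 -0.6] t 23.075
```

View pics/k_side.png

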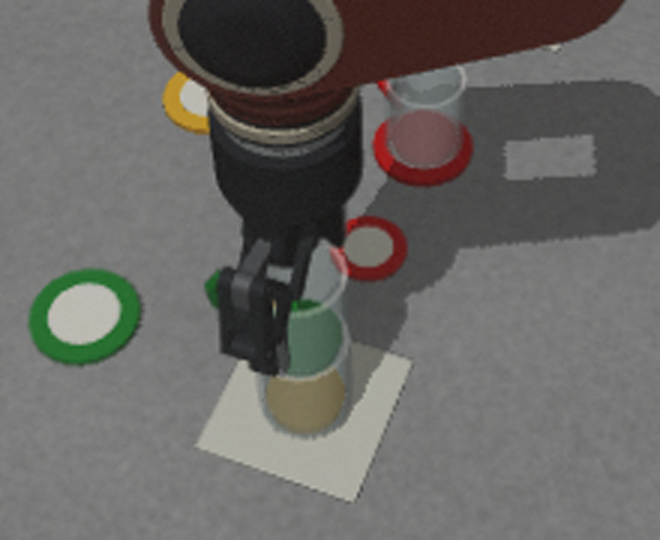

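```bash
python3 -m crank '[[[0.7,0.1,0,0,0],[0.55,0,0,0,0],[0.45,0,0,0,0],[0.38,0,0,0,0],[0.3,0,0,0,0],[0.2,0,0,0,0],[-1,0,0,0,0],[-1,0,0,0,0]]]'
python3 -c "
from plant import *
from h import *
go(state(),[.4645,.2083,.0945])"
python3 -m crank '[[[-1,0,0,0,0],[-1,0,-0.5,0,0],[-1,0,-0.5,0,0],[-1,0,-1,0,0],[-1,0,-2,0,0],[-1,0,-2,0,0],[-1,0,0,0,0],[-1,0,0,0,0]]]'
python3 - <<'E'
from plant import *
from h import *
f=grab_frame("side"); x,y=(190,230)
cv2.imwrite(f"pics/l_side.png",cv2.resize(f["frame"][y:y+180,x:x+220,::-1],None,fx=3,fy=3,interpolation=cv2.INTER_CUBIC))
go(state(),[.6267,.201,.06])
E
```

```text
time: 24.12
tool_pos: [0.4652, 0.2083, 0.0955]
tool_rot: [0.011, -0.01, 0.707, -0.707]
contact_force: [0.3, 0.0, 5.7]
gripper_width: 0.667
d cm (before twist) [ 0.07  0.1  -0.  ]
tcp [0.4652 0.2083 0.0955] x [-1.    -0.029 -0.001] y [ 0.001  0.    -1.   ] xhead -178.3 w 0.667 F [0.3 0.  5.7] t 24.125
time: 25.12
tool_pos: [0.4643, 0.2082, 0.1545]
tool_rot: [-0.01, 0.011, -0.707, 0.707]
contact_force: [-0.7, -0.1, -1.5]
gripper_width: 0.668
d cm (before twist) [-16.25   9.37   1.18]
tcp [0.464  0.2081 0.1539] x [-1.    -0.029  0.002] y [-0.001 -0.    -1.   ] xhead -178.3 w 0.666 F [-1.2  0.4 -2.7] t 25.175
```

View pics/l_side.png

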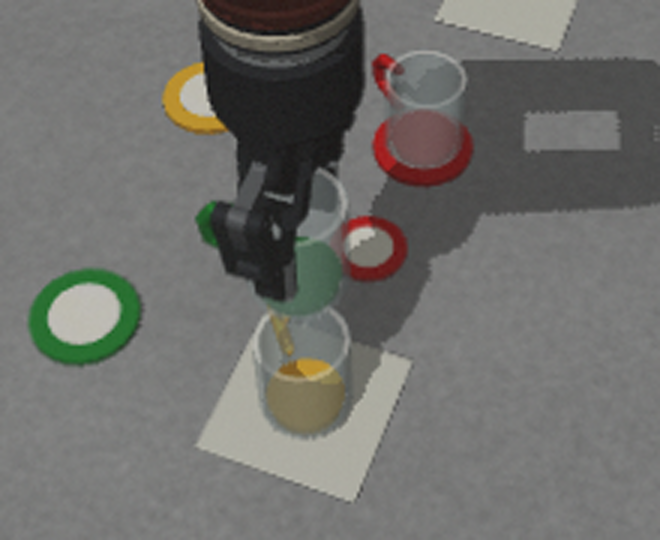

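```bash
python3 -m crank '[[[-1,-1.3,0,0.2,0],[-1,-2.5,0,0.2,0],[-1,-3,0,0.2,0],[-1,-3,0,0.2,0],[-1,-3,0,0.2,0],[-1,-2.3,0,0.2,0],[-1,-1.2,0,0,0],[-1,0,0,0,0]]]'
python3 -m crank '[[[-1,0,2,0,0],[-1,0,3,0,0],[-1,0,2.5,0,0],[-1,0,1.5,0,0],[-1,0,0,0,0],[-1,0,0,0,0]]]'
python3 - <<'E'
from plant import *
from h import *
f=grab_frame("side"); x,y=(150,230)
cv2.imwrite(f"pics/m_side.png",cv2.resize(f["frame"][y:y+180,x:x+220,::-1],None,fx=3,fy=3,interpolation=cv2.INTER_CUBIC))
go(state(),[.6267,.201,.0335])
E
```

```text
time: 26.18
tool_pos: [0.6282, 0.2008, 0.154]
tool_rot: [-0.01, 0.011, -0.707, 0.707]
contact_force: [-0.6, 0.3, -3.0]
gripper_width: 0.669
time: 26.92
tool_pos: [0.6285, 0.2013, 0.0659]
tool_rot: [0.011, -0.01, 0.707, -0.707]
contact_force: [-0.7, -0.2, -1.7]
gripper_width: 0.669
d cm (before twist) [0.23 3.29 0.03]
tcp [0.6289 0.2013 0.0664] x [-1.    -0.03  -0.003] y [ 0.003  0.001 -1.   ] xhead -178.3 w 0.669 F [ 0.7  0.6 -2.7] t 26.975
```

View pics/m_side.png

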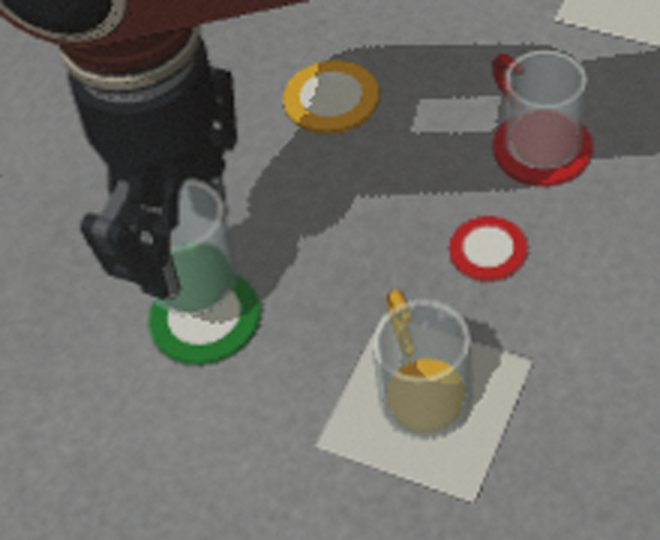

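```bash
python3 -m crank '[[[-1,0.2,0.8,0,0],[-1,0,0.8,0,0],[-1,0,0.7,0,0],[-1,0,0.4,0,0],[-1,0,0.2,0,0],[-1,0,0,0,0],[-1,0,0,0,0]]]'
python3 -m crank '[[[-1,0,0.1,0,0],[-1,0,0.1,0,0],[-1,0,0,0,0]]]'
```

```text
time: 27.85
tool_pos: [0.6262, 0.201, 0.0362]
tool_rot: [0.011, -0.01, 0.707, -0.707]
contact_force: [0.3, 0.7, -2.6]
gripper_width: 0.665
time: 28.22
tool_pos: [0.6259, 0.201, 0.0338]
tool_rot: [-0.01, 0.01, -0.707, 0.707]
contact_force: [-0.3, 0.0, -1.7]
gripper_width: 0.669
```

```bash
python3 -m crank '[[[-1,0,0.1,0,0],[-1,0,0,0,0]]]'
python3 -c "
from plant import *
from h import *
go(state(),[.6267,.201,.0335])"
```

```text
time: 28.48
tool_pos: [0.6261, 0.2011, 0.0336]
tool_rot: [-0.01, 0.01, -0.707, 0.707]
contact_force: [-2.8, -0.9, 4.2]
gripper_width: 0.67
d cm (before twist) [-0.06  0.01  0.01]
tcp [0.6261 0.2011 0.0336] x [-1.    -0.029 -0.   ] y [ 0. -0. -1.] xhead -178.3 w 0.67 F [-2.8 -0.9  4.2] t 28.475
```

```bash
python3 -m crank '[[[0.4,0,0,0,0],[0.5,0,0,0,0],[0.7,0,0,0,0],[1,0,0,0,0],[1,0,0,0,0],[1,0,0,0,0],[1,0,0,0,0]]]'
python3 -m crank '[[[1,0,-1.5,0,0],[1,0,-3,0,0],[1,0,-4,0,0],[1,0,-5,0,0],[1,0,-5,0,0],[1,0,-3,0,0],[1,0,0,0,0],[1,0,0,0,0]]]'
python3 - <<'E'
from plant import *
from h import *
f=grab_frame("side"); x,y=(150,230)
pickle.dump(f,open("side2.pkl","wb"))
cv2.imwrite(f"pics/n_side.png",cv2.resize(f["frame"][y:y+150,x:x+200,::-1],None,fx=4,fy=4,interpolation=cv2.INTER_CUBIC))
go(state(),[.4645,.2083,.12])
E
```

```text
time: 29.35
tool_pos: [0.6259, 0.201, 0.0328]
tool_rot: [0.01, -0.01, 0.707, -0.707]
contact_force: [0.8, -0.1, 0.2]
gripper_width: 1.003
time: 30.35
tool_pos: [0.6254, 0.2009, 0.2469]
tool_rot: [-0.01, 0.011, -0.707, 0.707]
contact_force: [-1.2, -0.2, -1.2]
gripper_width: 0.999
d cm (before twist) [15.98 12.63 -1.23]
tcp [0.625  0.2008 0.2458] x [-1.    -0.029  0.003] y [-0.003 -0.001 -1.   ] xhead -178.3 w 0.998 F [-0.1 -0.5 -0.1] t 30.4
```

View pics/n_side.png

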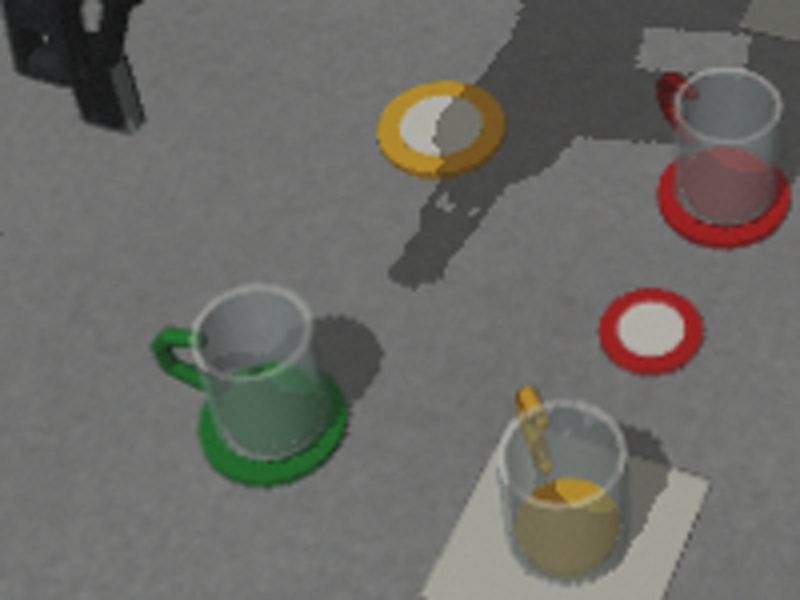

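Run:
```python
from plant import *
from h import *
S=pickle.load(open("side2.pkl","rb"))
def b(l,r,t,bo): return [150+l/4-.4,150+r/4-.4,230+t/4-.4,230+bo/4-.4]
print("amber",*bbox_fit(S,b(499,627,403,507),.073,.0285))
print("green",*bbox_fit(S,b(191,312,285,379),.076,.0285))
print("gc",*bbox_fit(S,b(199,348,364,487),.006,.037))
print("amber tip",at(S,150+527/4,230+389/4,.063))
```

```text
amber [0.46550482 0.21011832] [-0.1  0.1 -0.7  0.6]
green [0.62756021 0.20086926] [-0.1  0.1 -0.4  0.4]
gc [0.62642424 0.20458935] [-0.1  0.1 -0.3  0.2]
amber tip [0.49661327 0.17804292 0.063     ]
```

Green is within about 4 mm of its coaster centre. Now amber: move over, twist +48° and descend.

```bash
python3 -m crank '[[[1,2,0,-0.2,0],[1,4,0,-0.4,0],[1,4,0,-0.3,0],[1,4,0,-0.2,0],[1,2,0,-0.1,0],[1,0,0,0,10],[1,0,0,0,10],[1,0,0,0,10]]]'
python3 -m crank '[[[1,0,0,0,10],[1,0,0,0,8],[1,0,0,0,0],[1,0,0,0,0],[1,0,0,0,0]]]'
python3 - <<'E'
from plant import *
from h import *
go(state(),[.4645,.208,.12])
E
```

```text
time: 31.4
tool_pos: [0.4645, 0.208, 0.2455]
tool_rot: [0.176, -0.174, -0.684, 0.686]
contact_force: [-0.4, -0.3, -0.7]
gripper_width: 0.999
time: 32.02
tool_pos: [0.4655, 0.2082, 0.2474]
tool_rot: [0.278, -0.278, -0.65, 0.65]
contact_force: [0.9, -1.3, 0.5]
gripper_width: 0.999
d cm (before twist) [ 0.04 12.74  0.08]
tcp [0.4655 0.2082 0.2474] x [-0.692  0.722  0.   ] y [-0.001 -0.    -1.   ] xhead 133.8 w 0.999 F [ 0.9 -1.3  0.5] t 32.025
```

```bash
python3 -m crank '[[[1,0,3,0.05,0],[1,0,4,0,0],[1,0,4,0,0],[1,0,2,0,0],[1,0,0,0,0],[1,0,0,0,0],[1,0,0,0,0]]]'
python3 - <<'E'
from plant import *
from h import *
f=grab_frame("side"); x,y=(150,230)
cv2.imwrite(f"pics/o_side.png",cv2.resize(f["frame"][y:y+150,x:x+200,::-1],None,fx=4,fy=4,interpolation=cv2.INTER_CUBIC))
go(state(),[.4645,.208,.0295])
E
```

```text
time: 32.9
tool_pos: [0.4664, 0.2083, 0.1196]
tool_rot: [-0.277, 0.279, 0.651, -0.65]
contact_force: [-0.4, 1.2, -0.9]
gripper_width: 1.002
d cm (before twist) [0.11 8.99 0.16]
tcp [0.4662 0.2082 0.1194] x [-0.691  0.723 -0.001] y [ 0.003  0.001 -1.   ] xhead 133.7 w 1.0 F [ 0.3 -0.4 -0.1] t 32.95
```

View pics/o_side.png

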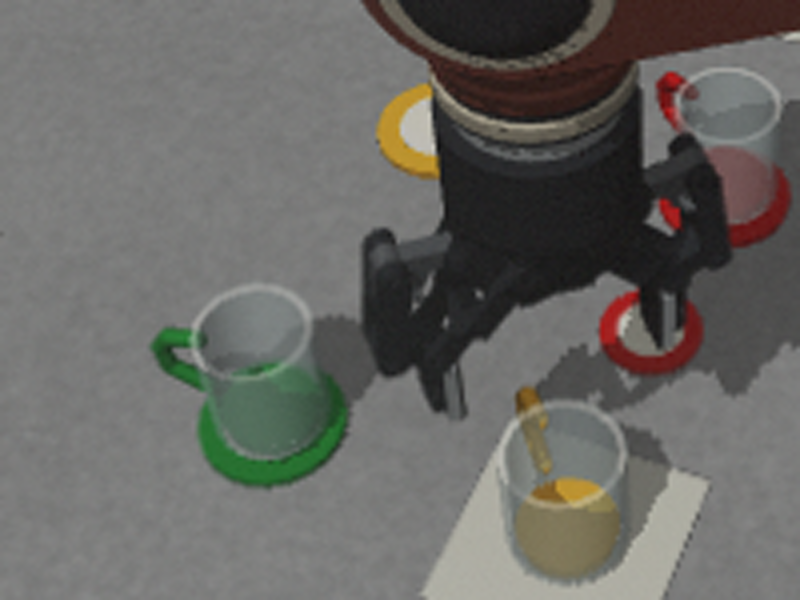

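```bash
python3 -m crank '[[[1,0.1,2,0.1,0],[1,0,2,0,0],[1,0,2,0,0],[1,0,1.5,0,0],[1,0,1,0,0],[1,0,0.5,0,0],[1,0,0,0,0],[1,0,0,0,0]]]'
python3 -m crank '[[[0.7,0,0,0,0],[0.55,0,0,0,0],[0.45,0,0,0,0],[0.38,0,0,0,0],[0.3,0,0,0,0],[0.2,0,0,0,0],[-1,0,0,0,0],[-1,0,0,0,0]]]'
python3 -c "
from plant import *
from h import *
go(state(),[.4645,.208,.0295])"
python3 -m crank '[[[-1,0,0,0,0],[-1,0,-0.5,0,0],[-1,0,-1,0,0],[-1,0,-2,0,0],[-1,0,-3,0,0],[-1,0,-2,0,0],[-1,0,0,0,0],[-1,0,0,0,0]]]'
python3 - <<'E'
from plant import *
from h import *
f=grab_frame("side"); x,y=(150,230)
cv2.imwrite(f"pics/p_side.png",cv2.resize(f["frame"][y:y+150,x:x+200,::-1],None,fx=4,fy=4,interpolation=cv2.INTER_CUBIC))
go(state(),[.635,-.0098,.06])
E
```

```text
time: 33.95
tool_pos: [0.4644, 0.2081, 0.0284]
tool_rot: [-0.278, 0.278, 0.65, -0.65]
contact_force: [-0.0, 0.4, -0.0]
gripper_width: 1.005
time: 34.95
tool_pos: [0.4646, 0.2083, 0.0288]
tool_rot: [-0.278, 0.278, 0.651, -0.65]
contact_force: [0.3, 1.1, 5.1]
gripper_width: 0.674
d cm (before twist) [-0.01 -0.07  0.03]
tcp [0.4646 0.2083 0.0288] x [-0.691  0.723 -0.001] y [ 0.001  0.001 -1.   ] xhead 133.7 w 0.674 F [0.3 1.1 5.1] t 34.95
time: 35.95
tool_pos: [0.463, 0.2077, 0.1117]
tool_rot: [0.279, -0.278, -0.65, 0.651]
contact_force: [-0.7, -0.4, -3.1]
gripper_width: 0.67
d cm (before twist) [-27.63   5.1    2.55]
tcp [0.4627 0.2077 0.1113] x [-0.691  0.723  0.001] y [-0.003 -0.001 -1.   ] xhead 133.7 w 0.675 F [ 0.7  0.5 -2.9] t 36.0
```

View pics/p_side.png

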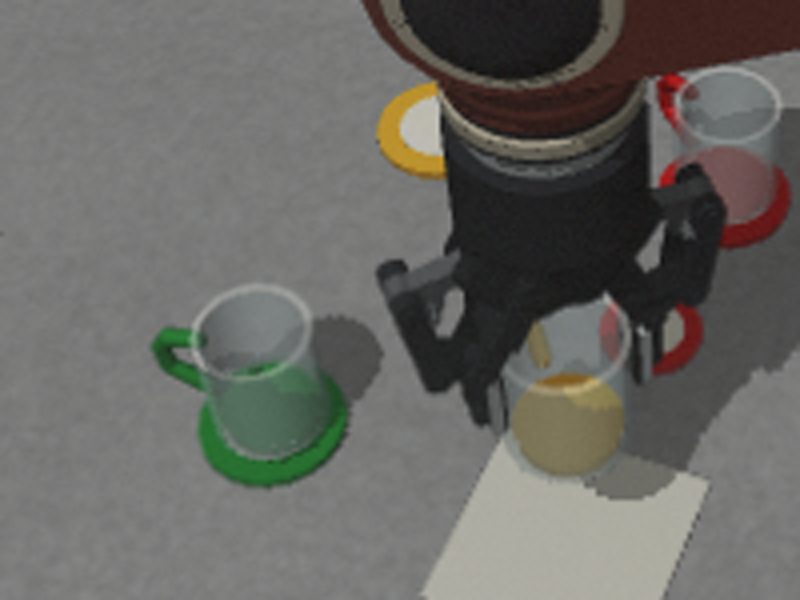

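```bash
python3 -m crank '[[[-1,-1.6,0,0.2,0],[-1,-3.5,0,0.3,0],[-1,-4.5,0,0.4,0],[-1,-4.5,0,0.4,0],[-1,-4.5,0,0.4,0],[-1,-4.5,0,0.4,0],[-1,-3,0,0.3,0],[-1,-1.5,0,0.15,0]]]'
python3 -m crank '[[[-1,0,0,0,0],[-1,0,2,0,0],[-1,0,2,0,0],[-1,0,0.6,0,0],[-1,0,0,0,0],[-1,0,0,0,0]]]'
python3 - <<'E'
from plant import *
from h import *
f=grab_frame("side"); x,y=(180,180)
cv2.imwrite(f"pics/q_side.png",cv2.resize(f["frame"][y:y+150,x:x+200,::-1],None,fx=4,fy=4,interpolation=cv2.INTER_CUBIC))
go(state(),[.635,-.0098,.0318])
E
```

```text
time: 37.0
tool_pos: [0.6365, -0.0115, 0.1118]
tool_rot: [0.279, -0.278, -0.65, 0.65]
contact_force: [0.3, 0.9, -2.4]
gripper_width: 0.677
time: 37.75
tool_pos: [0.6366, -0.0091, 0.0675]
tool_rot: [-0.278, 0.278, 0.65, -0.65]
contact_force: [-0.4, 0.4, -1.4]
gripper_width: 0.676
d cm (before twist) [0.08 3.6  0.17]
tcp [ 0.6368 -0.0092  0.0678] x [-0.691  0.723 -0.001] y [ 0.002 -0.    -1.   ] xhead 133.7 w 0.677 F [-0.1 -0.8 -1.8] t 37.8
```

View pics/q_side.png

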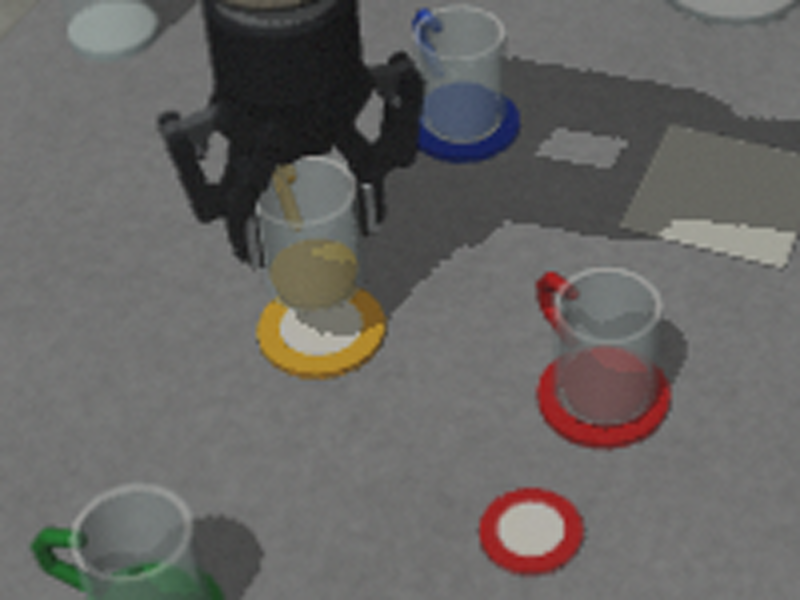

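```bash
python3 -m crank '[[[-1,0.05,0.8,0.15,0],[-1,0,0.9,0,0],[-1,0,0.8,0,0],[-1,0,0.5,0,0],[-1,0,0.2,0,0],[-1,0,0,0,0],[-1,0,0,0,0]]]'
python3 -m crank '[[[-1,0,0.1,0,0],[-1,0,0,0,0]]]'
```

```text
time: 38.67
tool_pos: [0.6349, -0.0099, 0.0352]
tool_rot: [-0.278, 0.278, 0.65, -0.65]
contact_force: [0.6, -0.5, -0.4]
gripper_width: 0.677
time: 38.92
tool_pos: [0.6347, -0.0099, 0.0339]
tool_rot: [-0.278, 0.278, 0.65, -0.65]
contact_force: [-0.5, 0.3, -2.1]
gripper_width: 0.679
```

```bash
python3 -c "
from plant import *
from h import *
go(state(),[.635,-.0098,.0318])"
```

```text
d cm (before twist) [-0.02  0.21 -0.03]
tcp [ 0.6347 -0.0099  0.0339] x [-0.691  0.723 -0.   ] y [ 0. -0. -1.] xhead 133.7 w 0.679 F [-0.5  0.3 -2.1] t 38.925
```

```bash
python3 -m crank '[[[-1,0,0.1,0,0],[-1,0,0,0,0]]]'
python3 -m crank '[[[-1,0,0.1,0,0],[-1,0,0,0,0]]]'
```

```text
time: 39.17
tool_pos: [0.6345, -0.0099, 0.0327]
tool_rot: [0.278, -0.278, -0.65, 0.65]
contact_force: [0.2, -0.4, -1.3]
gripper_width: 0.675
time: 39.42
tool_pos: [0.6347, -0.0099, 0.0319]
tool_rot: [-0.278, 0.278, 0.65, -0.65]
contact_force: [-1.0, 0.4, -1.7]
gripper_width: 0.675
```

```bash
python3 -m crank '[[[-1,0,0.1,0,0],[-1,0,0,0,0]]]'
```

```text
time: 39.67
tool_pos: [0.6348, -0.0099, 0.0318]
tool_rot: [0.278, -0.278, -0.65, 0.65]
contact_force: [-3.7, 0.6, 5.7]
gripper_width: 0.674
```

Contact. Release, go up, then retreat to clear the view.

```bash
python3 -m crank '[[[0.4,0,0,0,0],[0.5,0,0,0,0],[0.7,0,0,0,0],[1,0,0,0,0],[1,0,0,0,0],[1,0,0,0,0],[1,0,0,0,0]]]'
python3 -m crank '[[[1,0,-1.5,0,0],[1,0,-3,0,0],[1,0,-4,0,0],[1,0,-5,0,0],[1,0,-5,0,0],[1,0,-5,0,0],[1,0,-3,0,0],[1,0,0,0,0]]]'
python3 -m crank '[[[1,3,0,3,0],[1,4,0,4,0],[1,4,0,4,0],[1,3,0,3,0],[1,0,0,0,0],[1,0,0,0,0],[1,0,0,0,0]]]'
python3 - <<'E'
from plant import *
from h import *
go(state())
for n in("side","top"):
    f=grab_frame(n); pickle.dump(f,open(f"{n}9.pkl","wb"))
    cv2.imwrite(f"pics/z_{n}.png",f["frame"][:,:,::-1])
E
```

```text
time: 40.55
tool_pos: [0.6346, -0.0099, 0.0308]
tool_rot: [-0.278, 0.278, 0.65, -0.65]
contact_force: [-0.7, 1.2, -1.8]
gripper_width: 1.003
time: 41.55
tool_pos: [0.6361, -0.0101, 0.3012]
tool_rot: [-0.275, 0.281, 0.651, -0.649]
contact_force: [0.3, 0.6, 1.0]
gripper_width: 0.998
time: 42.42
tool_pos: [0.4372, -0.0054, 0.2953]
tool_rot: [0.278, -0.278, -0.65, 0.65]
contact_force: [-0.7, 0.7, -0.0]
gripper_width: 1.002
tcp [ 0.4372 -0.0054  0.2953] x [-0.691  0.723  0.001] y [-0.001  0.    -1.   ] xhead 133.7 w 1.002 F [-0.7  0.7 -0. ] t 42.425
```

View pics/z_side.png

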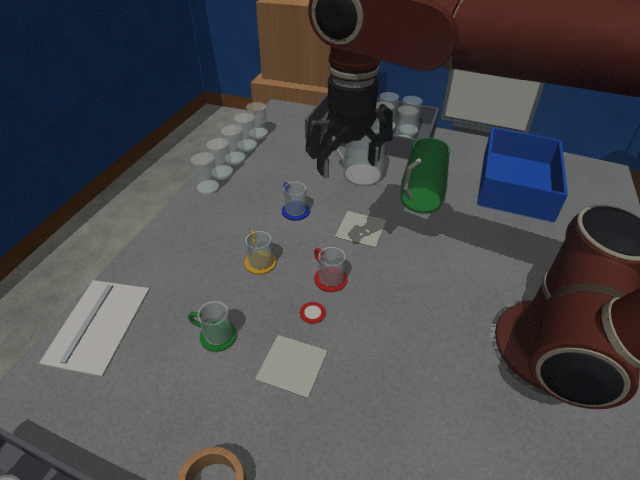

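View pics/z_top.png

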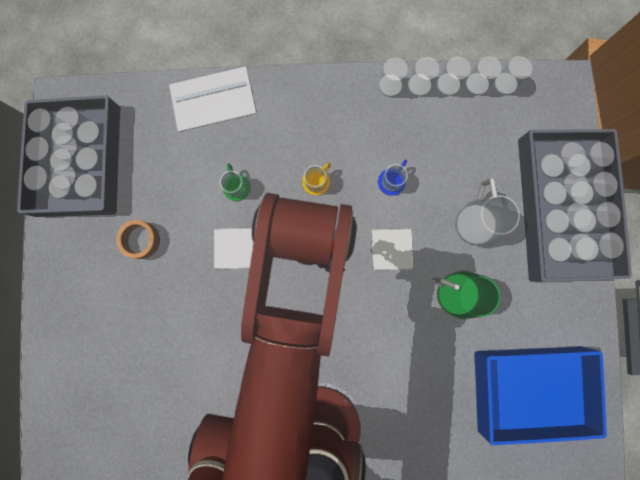

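All four mugs stand on their coasters, and the jug and tape are unmoved. I'll check centring in the two views.

Run:
```python
import cv2,numpy as np
t=cv2.imread("pics/z_top.png");s=cv2.imread("pics/z_side.png")
r=lambda i,x,y,w=60,h=50:cv2.resize(i[y:y+h,x:x+w],None,fx=6,fy=6,interpolation=cv2.INTER_CUBIC)
cv2.imwrite("pics/z1.png",np.vstack([np.hstack([r(t,207,155),r(t,287,150)]),np.hstack([r(t,362,150),r(s,300,242)])]))
cv2.imwrite("pics/z2.png",np.vstack([np.hstack([r(s,184,300),r(s,232,228)]),np.hstack([r(s,266,174),r(s,300,242)])]))
```

```text
(no output)
```

View pics/z1.png

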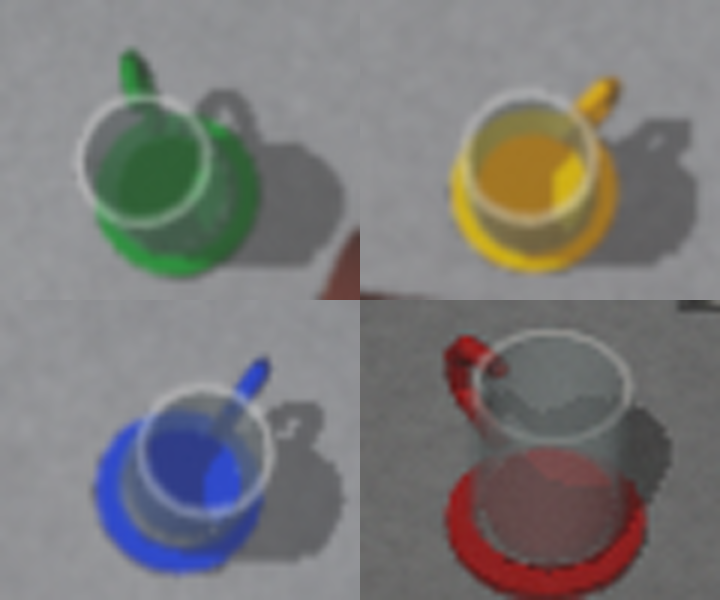

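View pics/z2.png

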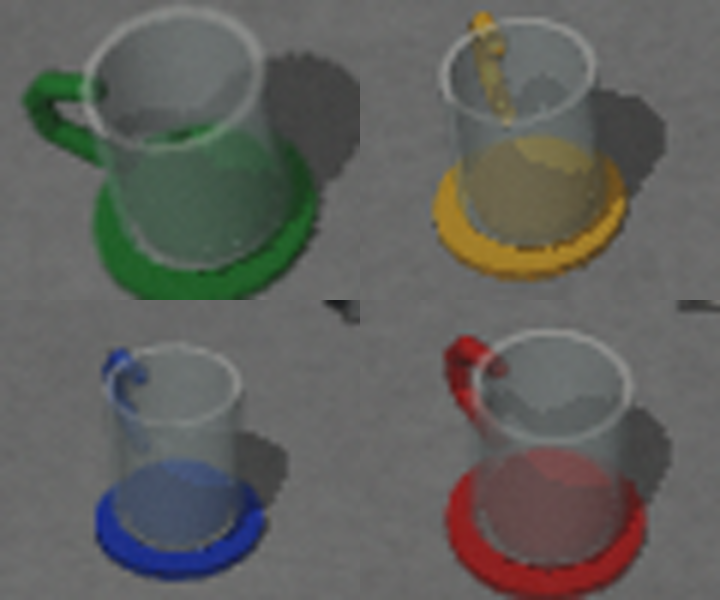

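Run:
```python
from h import *
T=pickle.load(open("top9.pkl","rb"));S=pickle.load(open("side9.pkl","rb"))
def b(l,r,t,bo,x,y): return [x+l/6-.4,x+r/6-.4,y+t/6-.4,y+bo/6-.4]
def p(n,f,bx,c): 
    q=bbox_fit(f,bx,.076,.0285)[0]; print(n,np.round(q,4),"off mm",np.round((q-c)*1000,1))
tc=dict(G=(.6257,.1997),A=(.6345,-.0122),B=(.6285,-.2126)); sc=dict(G=(.6270,.2040),A=(.6356,-.0074),B=(.63,-.208),R=(.467,-.0155))
p("Gt",T,b(76,212,93,227,207,155),tc["G"]);p("At",T,b(462-360,600-360,88,226,287,150),tc["A"]);p("Bt",T,b(137,273,83,219,362,150),tc["B"])
p("Gs",S,b(83,267,7,150,184,300),sc["G"]);p("As",S,b(441-360,597-360,18,124,232,228),sc["A"]);p("Bs",S,b(106,243,344-300,425-300,266,174),sc["B"]);p("Rs",S,b(473-360,634-360,330-300,440-300,300,242),sc["R"])
```

```text
Gt [0.6248 0.1991] off mm [-0.9 -0.6]
At [ 0.6322 -0.0123] off mm [-2.3 -0.1]
Bt [ 0.6291 -0.2129] off mm [ 0.6 -0.3]
Gs [0.6269 0.2009] off mm [-0.1 -3.1]
As [ 0.6342 -0.0099] off mm [-1.4 -2.5]
Bs [ 0.6311 -0.2129] off mm [ 1.1 -4.9]
Rs [ 0.4662 -0.0182] off mm [-0.8 -2.7]
```

Every offset is 5 mm or less, well inside 14.5 mm. The arm is clear and still, so I hand in.

```bash
python3 -c "
from plant import *
print(job_done())"
```

```text
the job is handed in; nothing more can be done
None
```

I unstacked both pairs and stood each mug on the coaster matching its handle, then handed the job in after about 43 s of the 115 s allowed; it reported no verdict. Red went on the larger of the two red coasters. Contact forces at set-down were small, at most about 9 N.

- **Final check:** all four mugs look upright with the whole foot on the coaster. Axis offsets from the coaster centres measured at most about 2.5 mm in the top view and 5 mm in the side view, against a limit of 14.5 mm.
- **Disagreements:** the two cameras differ by about 2 to 4.5 mm in y, so I aimed at the mean. The arm hid red in the last top view, so its roughly 3 mm offset comes from the side view only.
- **Bystanders:** by eye, the jug, tape roll and green jug look unmoved in the final pictures; I did not measure them.

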